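# Load and lock the sample nest, then set the blank selector

### The arm

A 6-joint arm with a two-finger parallel gripper is mounted at the origin on the work surface. World frame = base frame: x ahead of the robot, y to its left, z up, the work surface at z = 0. Lengths are in m, angles in rad, forces in N, time in s.
With the tool pointing down it reaches from about 0.3 to 0.85 m from the base axis. Payload 4.2 kg.
Tool frame: the origin (TCP) lies on the centre line of the jaws, within the pads' length; the fingertips stand 14 mm ahead of it and the grasp point (between the pads) lies 5 mm behind it (env.tip_extent is the distance from the TCP to the fingertips, in m); x points along the fingers, z is the direction in which the jaws open and shut, and the axes are right-handed (so a half turn about x gives the same grasp; the last joint's range is limited). The gripper opens to 91 mm and grips with 3 to 60 N. Pads are 32 mm wide; open, the fingers measure 118 mm over their backs; the gripper's body (76 mm by 178 mm) begins 60 mm behind the grasp point.
Start: joints at [-1.168, 0.32, 1.565, -0, 1.257, -0.02], TCP at [0.236, -0.524, 0.228] pointing down, gripper open.
Joint ranges: [-3.11, 3.11], [-0.84, 2.01], [0.21, 2.61], [-1.34, 4.49], [0.05, 2.63], [-2.56, 2.56]. Speed limits (rad/s): [2.57, 2.57, 3.14, 3.14, 3.14, 3.14].

### API

Orientations are given as a rotation vector (axis times angle).
In Python, from station import observe, optics, finish_job, env gives the robot as it stands.
- The arm moves only by the tool carry_out, never from a script. Its argument "deltas" is one flat list of numbers, 5 for each row, row after row: the finger opening in m, from 0 to 0.0912, then the shift along the tool's x, y, z in m, then the turn about the tool's x in rad. A call has 1 to 5 rows; each row shifts and turns the commanded pose from where the row before left it, along the tool's axes as they then stand; what a row does not reach is not made up. A row lasts 1/8 s, in which the tool goes at most 62.5 mm and 10.7 degrees, less where a joint would pass 70% of its speed; a pose out of reach is approached as far as the arm can. A call with a gripper value outside its range is refused whole. The fingers move at their own pace and stop on an object; "squeeze" is the grip in N (left out, the last holds). Time passes only in rows, so rows that do not move let the fingers close. It gives the time, the measured TCP pose, the force and the opening at its end, in the units of the state.
- observe(): the state, without advancing time (a new reading comes with each control period).
- optics.snapshot(name): name is "scene" or "top"; returns a dict with "color" (400x640x3 uint8, red, green, blue), "camera_matrix" (3x3 intrinsics, pixels), "extrinsics" (4x4, takes a point from camera to world coordinates). Camera axes: x right, y down, z forward; pixel columns grow to the right and rows downward; lengths in m; the calibration is good to about 2 mm. A picture is of the moment at which its call begins. There is no depth.
- finish_job(): hands the job in, once; it reports no verdict.
The state is a dict: "clock": time; "qpos": joint angles; "joint_velocities": joint speeds; "joint_torque": joint torques, N m; "position": TCP position; "tool_rot": TCP orientation; "force": force on the tool from outside, world axes, zero at the start; "wrist_torque": the same for the moment, N m; "gripper_width": opening from 0.0 (shut) to 1.0 (fully open).
Only numpy, scipy, OpenCV 4.12 (cv2) and the standard library are available. Lean on these libraries where they do the work, as an engineer would, in place of code of your own. Each camera call takes 0.05 s, during which the arm holds its last target.

### The job

Seat every sample cassette that lies on the bench flat and square in a pocket of the sample nest (any pocket will do), swing the hinged clamp frame fully down over them, and then secure it by turning both turnbuttons to their stops, square across the frame's front bar. Last, set the blank selector on the control box: turn it fully anticlockwise to its end stop, then three clicks clockwise from there. Leave the other things on the bench where they are.

Things in the scene. Friction and masses are not known exactly. Their poses are not given: they have to be found in the camera images.
- cassette1_center (a point): Centre (half-way up) of a sample cassette: a closed white plastic block with a thin grey band and a grey panel on top, 90 mm long (its x axis), 50 mm wide (y), 40 mm high (z), about 0.25 kg. Lies flat and loose on the bench to the robot's left. All cassettes are alike and either end may lead. Two or three of the three are present; an absent one is None.
- cassette2_center (a point): Centre (half-way up) of a sample cassette: a closed white plastic block with a thin grey band and a grey panel on top, 90 mm long (its x axis), 50 mm wide (y), 40 mm high (z), about 0.25 kg. Lies flat and loose on the bench to the robot's left. All cassettes are alike and either end may lead. Two or three of the three are present; an absent one is None.
- cassette3_center (a point): Centre (half-way up) of a sample cassette: a closed white plastic block with a thin grey band and a grey panel on top, 90 mm long (its x axis), 50 mm wide (y), 40 mm high (z), about 0.25 kg. Lies flat and loose on the bench to the robot's left. All cassettes are alike and either end may lead. Two or three of the three are present; an absent one is None.
- seat1 (a point): The leftmost pocket of the sample nest (fixed aluminium plate 205 x 290 mm): where the centre of a seated cassette lies, 20 mm above the pocket's floor. x: the nest's x, away from the robot; y: left along the row; z up. Pocket 95 (x) x 55 (y) mm, 14 mm deep: a seated cassette stands 26 mm out of it. Pockets 82 mm apart, with rails 27 mm wide between them.
- seat2 (a point): The middle pocket of the sample nest (fixed aluminium plate 205 x 290 mm): where the centre of a seated cassette lies, 20 mm above the pocket's floor. x: the nest's x, away from the robot; y: left along the row; z up. Pocket 95 (x) x 55 (y) mm, 14 mm deep: a seated cassette stands 26 mm out of it. Pockets 82 mm apart, with rails 27 mm wide between them.
- seat3 (a point): The rightmost pocket of the sample nest (fixed aluminium plate 205 x 290 mm): where the centre of a seated cassette lies, 20 mm above the pocket's floor. x: the nest's x, away from the robot; y: left along the row; z up. Pocket 95 (x) x 55 (y) mm, 14 mm deep: a seated cassette stands 26 mm out of it. Pockets 82 mm apart, with rails 27 mm wide between them.
- frame_hinge (a point): Middle of the clamp frame's hinge axis, which runs along the nest's y axis at the nest's far edge, 59 mm above the bench and 75 mm beyond the row of pocket centres; axes as the nest's.
- frame (a joint): Angle of the steel clamp frame (262 mm wide, bars 10 mm thick, open windows, 0.3 kg) on its damped hinge, rad: 0 = fully down, 2 mm above seated cassettes; 2.0 = fully open, leaning back away from the robot on a stop, as it starts. Below about 1.5 it sinks shut by its own weight in some 3 s. An unseated cassette blocks it.
- frame_tab (a point): Outer edge of the black pull tab in the middle of the frame's free edge, 157 mm from the hinge axis; tab 44 mm wide, 10 mm thick, protruding 20 mm from the frame's front bar (itself 24 mm wide, 262 mm long). The open frame can be pulled over from behind the tab.
- button_left (a joint): Angle of the left turnbutton, rad, growing anticlockwise seen from above: 0 = along the nest's front edge (clear of the frame), 1.571 = stop, square across the frame's front bar. Starts between 0 and 0.35; stays where it is left (friction 0.03 N m).
- button_left_grip (a point): On the pivot axis of the left turnbutton (front left of the nest), 82 mm above the bench, midway up its grip rib. Black blade 72 mm long, 16 mm wide, 6 mm thick; along it stands the rib, 50 mm long, 11 mm thick, 18 mm high (9 mm above and below this point). The rib runs along this point's y axis and turns with it.
- button_right (a joint): Angle of the right turnbutton, rad, growing anticlockwise seen from above: 0 = along the nest's front edge (clear of the frame), 1.571 = stop, square across the frame's front bar. Starts between 0 and 0.35; stays where it is left (friction 0.03 N m).
- button_right_grip (a point): On the pivot axis of the right turnbutton (front right of the nest), 82 mm above the bench, midway up its grip rib. Black blade 72 mm long, 16 mm wide, 6 mm thick; along it stands the rib, 50 mm long, 11 mm thick, 18 mm high (9 mm above and below this point). The rib runs along this point's y axis and turns with it.
- selector (a joint): Angle of the blank rotary selector on the white control box at the robot's right, rad, growing clockwise seen from above. End stops at 0 (fully anticlockwise) and 2.094; a detent clicks it into 0, 0.524, 1.047, 1.571 and 2.094 (30 degrees a click; about 0.08 N m to pass between them). No marks. Never starts at 0.
- selector_grip (a point): On the selector's axis, 81 mm above the bench, 11 mm below the top of its black grip bar: 52 mm long along this point's x axis, 14 mm thick, 28 mm high, standing on a disc 60 mm across. The point turns with the selector. Control box 150 x 130 mm, 50 mm high, fixed.
- bowl: Bystander: glass bowl, 120 mm across, 55 mm high; origin at the centre of its underside. To be left alone.
- probe: Bystander: loose aluminium disc probe with a stem, 64 mm across, 75 mm high; origin at the centre of its underside. To be left alone.
- bottle: Bystander: white bottle, 60 mm across, 150 mm high; origin at the centre of its underside. To be left alone.
- spatula: Bystander: spatula lying flat on the bench behind the nest, 200 mm long. To be left alone.
- jar: Bystander: small glass jar, 48 mm across, 60 mm high; origin at the centre of its underside. To be left alone.
- weight: Bystander: steel knobbed weight, 40 mm across, 60 mm high; origin at the centre of its underside. To be left alone.
- beaker: Bystander: glass beaker, 70 mm across, 85 mm high; origin at the centre of its underside. To be left alone.
Mind the look-alikes: they are no part of the job. What is shaped like the part that bears cassette2_center but green or pink is not meant.

How it is judged:
By the outcome, as a careful person would: the job done as asked, in the order asked, and still so for the second after the job is handed in, with the robot touching nothing.
Of cassette1, cassette2, cassette3 only 2 to 3 are there at a start; the rules pass over those that are not, and their reading is None.
At some moment in a run one of cassette1, cassette2, cassette3 may be knocked a few centimetres aside while the robot is not near it.
Once in a run the grip may slacken for a moment while it holds something.
It also fails if it takes over 210 s, if anything falls off the work surface, if the arm or the gripper's body presses on something with over 40 N, if the wrist force passes 120 N, or if a joint passes its speed limit or range.

## Working session

There is one attempt and no reset: what is moved stays moved. The work goes in short steps, Python scripts to look and compute and a tool call to move; the robot and the scene stay as the last step left them, time stands still between calls to the robot, and variables do not carry over. Pictures are saved under pics/ and viewed, and the job is handed in when it is done.

Besides the shell and the picture viewer there is one more tool, called after ">>>" as name(argument=value, ...) on one line, values as JSON. carry_out: Moves the arm, as the interface text tells. Its arguments: {"type":"object","properties":{"deltas":{"type":"array","items":{"type":"number"}},"squeeze":{"type":"number"}},"required":["deltas"]}

```bash
ls; mkdir -p pics; python3 - <<'E'
from station import observe, optics, env
import cv2, numpy as np
s=observe()
for k,v in s.items(): print(k,np.round(v,4))
print(env.tip_extent)
for n in ("scene","top"):
    d=optics.snapshot(n); cv2.imwrite(f"pics/{n}0.png",d["color"][:,:,::-1]); print(n,d["camera_matrix"],np.round(d["extrinsics"],4))
E
```

```text
pics
clock 0.0
qpos [-1.168   0.3203  1.5657 -0.      1.2574 -0.02  ]
joint_velocities [ 0.0005 -0.0002  0.0004 -0.0011  0.0006  0.0007]
joint_torque [ 1.50000e-03 -4.12454e+01 -2.31972e+01  7.29000e-02  4.58000e-02
 -2.00000e-04]
position [ 0.2357 -0.5239  0.2271]
tool_rot [ 0.8934  1.3815 -0.8918]
force [-0.7824 -0.121   0.0993]
wrist_torque [-0.0126  0.018   0.0102]
gripper_width 0.9979
0.014
scene [[386.85233137   0.         314.5753929 ]
 [  0.         386.85233137 200.98330633]
 [  0.           0.           1.        ]] [[-0.3498  0.5348 -0.7692  1.3711]
 [ 0.9368  0.1882 -0.2951  0.348 ]
 [-0.0131 -0.8237 -0.5668  0.6689]
 [ 0.      0.      0.      1.    ]]
top [[493.80340641   0.         320.90856888]
 [  0.         493.80340641 201.30741777]
 [  0.           0.           1.        ]] [[-0.0095 -0.9943  0.1061  0.4042]
 [-0.9999  0.0102  0.0062  0.0517]
 [-0.0072 -0.106  -0.9943  1.322 ]
 [ 0.      0.      0.      1.    ]]
```

View pics/scene0.png

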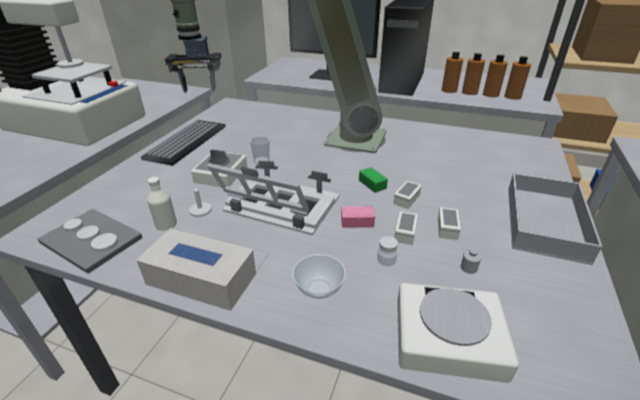

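View pics/top0.png

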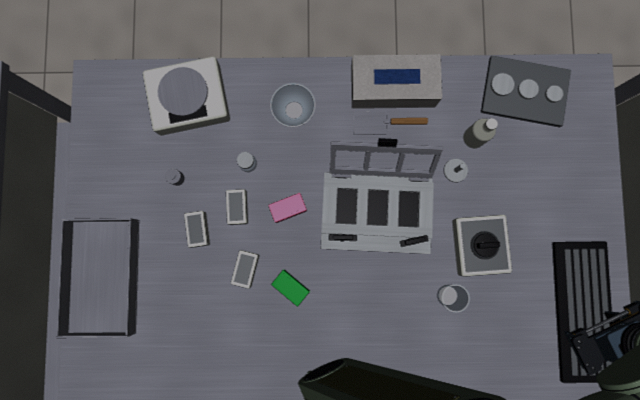

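```bash
cat > h.py <<'E'
import numpy as np, cv2
from station import observe, optics, env
from scipy.spatial.transform import Rotation as R
def ray(d,uv,z):
    K=d["camera_matrix"];E=d["extrinsics"]
    uv=np.atleast_2d(uv).astype(float)
    v=np.c_[uv,np.ones(len(uv))]@np.linalg.inv(K).T@E[:3,:3].T
    o=E[:3,3]; return o+v*((z-o[2])/v[:,2])[:,None]
def proj(d,P):
    P=np.atleast_2d(P); E=d["extrinsics"]
    c=(P-E[:3,3])@E[:3,:3]; q=c@d["camera_matrix"].T
    return q[:,:2]/q[:,2:]
def crop(d,x0,y0,x1,y1,k,name):
    im=cv2.resize(d["color"][y0:y1,x0:x1,::-1],None,fx=k,fy=k,interpolation=cv2.INTER_CUBIC)
    cv2.imwrite("pics/"+name,im)
def cass(d,z=0.04):
    hsv=cv2.cvtColor(d["color"],cv2.COLOR_RGB2HSV)
    return hsv
E
python3 - <<'E'
from h import *
d=optics.snapshot("top")
crop(d,170,170,330,310,5,"c1.png"); crop(d,310,130,520,310,3.8,"n1.png")
for p in [(236,193),(236,207),(228,207),(232,230),(300,230),(245,255),(288,207),(290,288)]: print(p,d["color"][p[1],p[0]])
E
```

```text
(236, 193) [91 93 97]
(236, 207) [93 95 99]
(228, 207) [155 154 156]
(232, 230) [105 106 115]
(300, 230) [103 103 114]
(245, 255) [ 97 100 103]
(288, 207) [164 111 144]
(290, 288) [ 36 128  55]
```

View pics/c1.png

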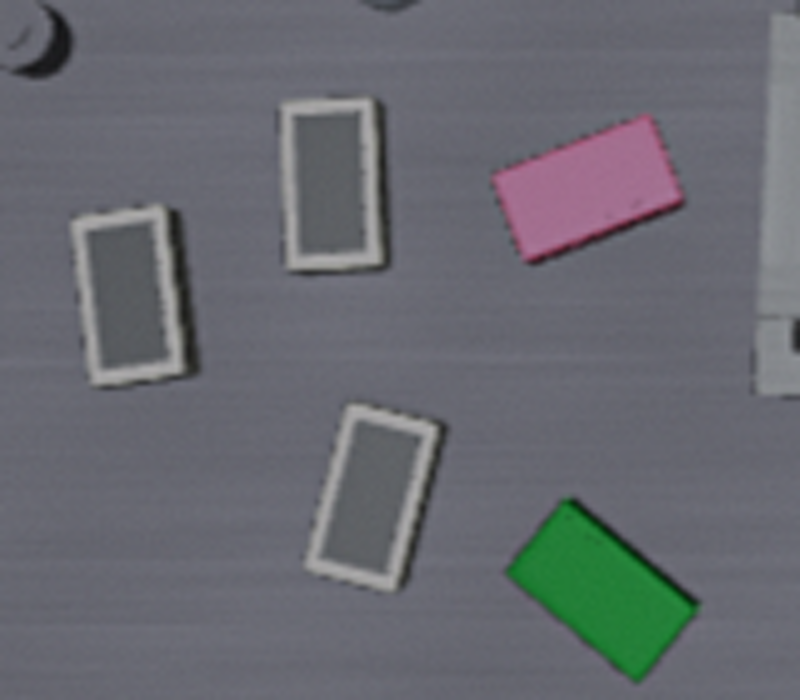

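View pics/n1.png

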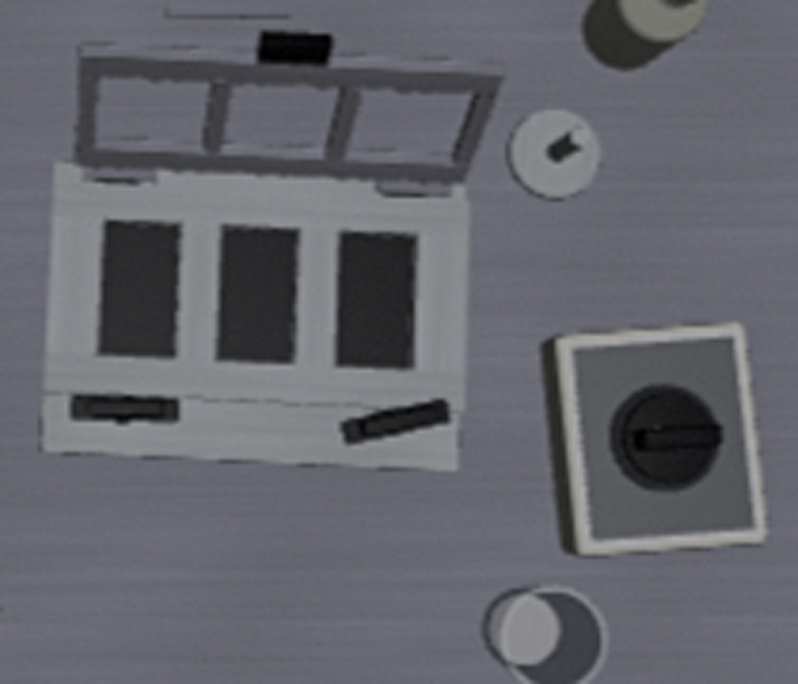

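```bash
cat >> h.py <<'E'
def rects(d,mask,z,amin,amax):
    out=[]
    cs,_=cv2.findContours(mask.astype(np.uint8),cv2.RETR_EXTERNAL,cv2.CHAIN_APPROX_NONE)
    for c in cs:
        a=cv2.contourArea(c)
        if not amin<a<amax: continue
        P=ray(d,c[:,0,:],z)[:,:2]
        (cx,cy),(w,h),ang=cv2.minAreaRect((P*1000).astype(np.float32))
        if w<h: w,h,ang=h,w,ang+90
        ang=(ang+90)%180-90
        out.append((c[:,0].mean(0).round(1),np.round([cx,cy],1),round(w,1),round(h,1),round(ang,2),a))
    return out
def cassettes(d,z=0.04):
    c=d["color"].astype(int); m=(c.min(2)>128)&(c.max(2)-c.min(2)<14)
    return [r for r in rects(d,m,z,150,1200)]
E
python3 - <<'E'
from h import *
d=optics.snapshot("top")
for r in cassettes(d): print(r)
c=d["color"].astype(int)
print("dark");
m=(c.max(2)<60); m[:, :330]&=True
M=np.zeros_like(m);M[180:235,325:440]=m[180:235,325:440]
for z in(.012,.026):
  for r in rects(d,M,z,200,3000): print(z,r)
for p in [(330,185),(342,205),(378,205),(409,205),(360,205),(330,247),(380,247),(320,215),(380,130)]: print(p,c[p[1],p[0]])
print(c[200:216:1,325:372].mean(0)[:,1].round())
print(c[175:260,362,1]); 
E
```

```text
(array([448.3, 295.5]), array([ 295.7, -265.2]), 43.0, 35.7, -2.03, 182.0)
(array([243.6, 269. ]), array([368.1, 260.7]), 87.7, 48.5, -14.52, 593.0)
(array([375.7, 244.1]), array([430.9, -80.2]), 277.8, 38.5, 86.69, 1012.5)
(array([194.8, 228.7]), array([472.9, 388.1]), 88.0, 48.2, 7.95, 577.5)
(array([235.3, 206.6]), array([530.3, 283.2]), 88.4, 48.1, 3.11, 571.5)
(array([455.6, 169.5]), array([ 621.4, -294.3]), 55.8, 55.2, -0.62, 342.0)
(array([244.6, 159.4]), array([654. , 260.2]), 38.0, 37.3, 44.57, 154.0)
(array([293.6, 109.8]), array([786.5, 131.7]), 42.7, 38.3, 89.34, 173.5)
(array([528.5,  88.1]), array([ 839.4, -497.1]), 45.6, 44.0, 89.31, 220.0)
(array([502.7,  83.6]), array([ 852.6, -429.7]), 53.6, 52.4, 89.3, 304.5)
(array([375.5,  86.6]), array([ 864.7, -106.1]), 152.3, 96.3, -88.57, 416.5)
dark
0.012 (array([408.5, 208.3]), array([ 522.6, -173. ]), 93.0, 50.5, -1.73, 622.5)
0.012 (array([377.4, 207. ]), array([527.4, -90.6]), 91.3, 50.6, -1.35, 610.0)
0.012 (array([346.2, 205.7]), array([532.3,  -7.6]), 91.8, 51.4, -3.97, 600.5)
0.026 (array([408.5, 208.3]), array([ 521
[... 299 characters left out ...]
 [134 136 141]
(330, 247) [136 140 144]
(380, 247) [133 137 140]
(320, 215) [106 104 115]
(380, 130) [103 104 114]
[140. 139. 137. 136. 136. 136. 137. 139. 139. 141. 134.  89.  46.  43.
  45.  45.  45.  45.  45.  45.  45.  45.  45.  45.  45.  45.  44.  45.
  44.  42.  42.  72. 124. 142. 140. 137. 135. 136. 137. 137. 140. 139.
  95.  46.  41.  42.  43.]
[ 94 135 138 135 139 138 136 136 135 135 136 138 137 138 135 134 135 136
 134 134 134 135 135 136 134 136 134 134 136 136 134 134 136 135 138 136
 136 138 136 137 138 138 137 137 140 137 138 139 138 138 137 138 136 135
 134 136 138 139 134 119 136 141 139 139 138 138 136 136 138 137 141 137
 139 134 134 127 102 104 105 105 102 103 103 105 101]
```

```bash
cat >> h.py <<'E'
def toolyaw(s):
    Rm=R.from_rotvec(s["tool_rot"]).as_matrix(); z=Rm[:,2]; return Rm, np.arctan2(z[1],z[0])
def plan(x,y,z,yaw=None):
    "yaw deg = world direction of the jaw (tool z) axis, mod 180. prints tool-frame shift (orig axes) & turn about tool x"
    s=observe(); Rm,ps=toolyaw(s); p=np.array(s["position"])
    d=np.array([x,y,z])-p; t=Rm.T@d
    out=f"pos {p.round(4)} yaw {np.degrees(ps):.2f} j1 {s['qpos'][0]:.2f} j6 {s['qpos'][5]:.2f} | shift(mm) {(t*1000).round(1)}"
    if yaw is not None:
        dy=(np.radians(yaw)-ps+np.pi/2)%np.pi-np.pi/2
        out+=f" turn about x {-dy:.3f} (alt {-dy-np.pi*np.sign(-dy):.3f})"
    print(out)
E
python3 - <<'E'
from h import *
s=observe(); Rm,ps=toolyaw(s); print(Rm.round(3),np.degrees(ps))
plan(.3681,.2607,.2,75.5)
d=optics.snapshot("top"); e=optics.snapshot("scene")
# sub-pixel pocket + plate edges: fit
g=cv2.resize(d["color"],None,fx=1,fy=1)[:,:,1].astype(float)
def edge_col(r,c0,c1,lev):  # crossing along row
    v=g[r,c0:c1]; i=np.where((v[:-1]-lev)*(v[1:]-lev)<0)[0]; return [c0+k+(v[k]-lev)/(v[k]-v[k+1]) for k in i]
def edge_row(c,r0,r1,lev):
    v=g[r0:r1,c]; i=np.where((v[:-1]-lev)*(v[1:]-lev)<0)[0]; return [r0+k+(v[k]-lev)/(v[k]-v[k+1]) for k in i]
for r in (195,205,215): print(r,np.round(edge_col(r,328,430,90),2), "plate",np.round(edge_col(r,315,328,121),2),np.round(edge_col(r,428,440,121),2))
for c in (340,346,352,372,378,384,403,409,415): print(c,np.round(edge_row(c,182,232,90),2),"front",np.round(edge_row(c,245,258,121),2))
crop(e,190,130,350,240,5,"s1.png")
c=d["color"].astype(int)
M=np.zeros(c.shape[:2],bool);M[228:252,325:432]=c.max(2)[228:252,325:432]<75
for z in (.091,):
  for r in rects(d,M,z,20,3000): print(z,r)
M[:]=0;M[215:275,455:515]=c.max(2)[215:275,455:515]<60
for r in rects(d,M,.064,20,6000): print(r)
crop(d,455,215,515,275,10,"sel1.png")
E
```

```text
[[-0.     0.912  0.41 ]
 [ 0.001  0.41  -0.912]
 [-1.     0.    -0.001]] -65.77723036261416
pos [ 0.2358 -0.5241  0.2275] yaw -65.78 j1 -1.17 j6 -0.02 | shift(mm) [  28.1  442.6 -661.4] turn about x 0.676 (alt -2.466)
195 [336.48 356.8  367.47 387.82 398.47 419.24] plate [322.62] [432.83]
205 [336.04 356.31 367.21 387.66 398.23 418.81] plate [322.26] [432.67]
215 [335.74 356.04 366.8  387.44 398.12 418.59] plate [321.65] [432.43]
340 [187.44 223.19] front [249.1]
346 [187.62 223.48] front [249.48]
352 [187.9  223.73] front [249.14]
372 [188.88 224.59] front [250.13]
378 [189.31 225.02] front [250.41]
384 [189.62 225.23] front [251.43]
403 [190.45 226.24] front [246.77]
409 [190.57 226.52] front [245.71 252.14]
415 [190.78 226.82] front [252.16]
0.091 (array([413.5, 240.5]), array([ 435.5, -170.1]), 69.4, 16.4, -79.3, 147.0)
0.091 (array([342.5, 237. ]), array([445.8,   6.5]), 67.2, 14.9, 89.44, 150.0)
(array([484.6, 244.9]), array([ 423.1, -353.7]), 70.9, 68.4, -46.46, 588.0)
(array([456.6, 246.7]), array([ 420.1, -282.2]), 139.0, 8.0, 3.71, 86.5)
```

View pics/s1.png

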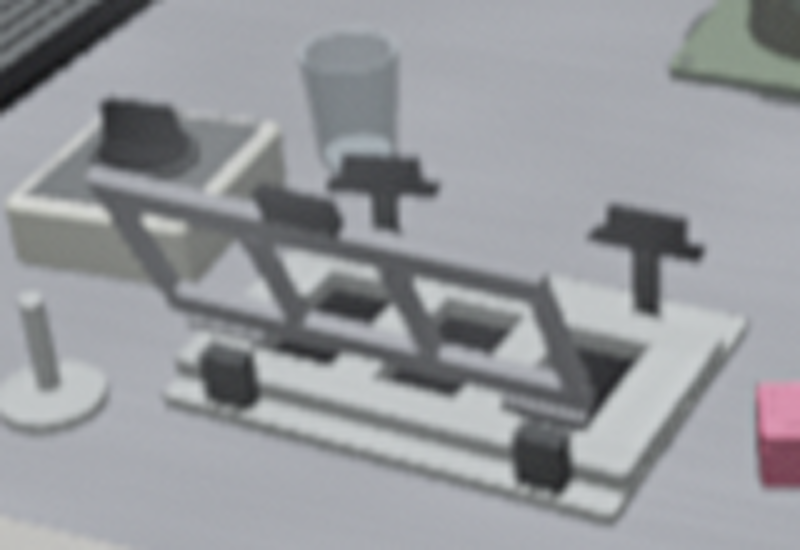

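View pics/sel1.png

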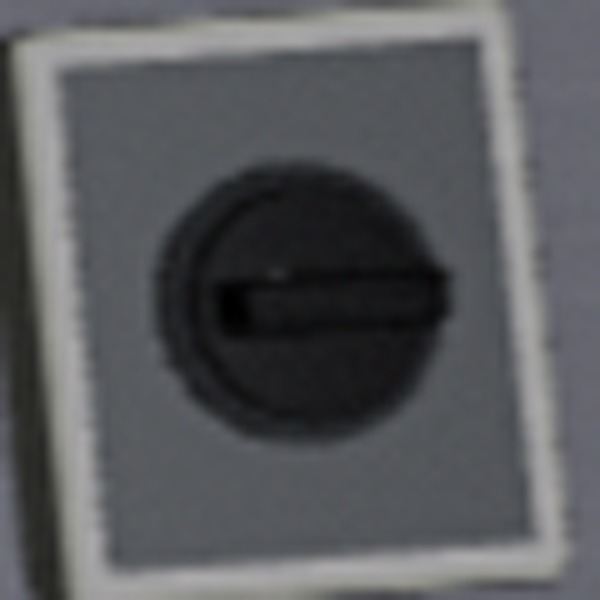

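```bash
python3 - <<'E'
from h import *
d=optics.snapshot("top")
L=[336.06,367.16,398.27];Rr=[356.38,387.64,418.88]
for l,r in zip(L,Rr):
    print([ (ray(d,(l,205),z)[0,1]*1000).round(1) for z in(.012,.026)],[ (ray(d,(r,205),z)[0,1]*1000).round(1) for z in(.012,.026)])
for c,t,b in((346,187.65,223.47),(378,189.27,224.95),(409,190.6,226.53)):
    print([ (ray(d,(c,t),z)[0,0]*1000).round(1) for z in(.012,.026)],[ (ray(d,(c,b),z)[0,0]*1000).round(1) for z in(.012,.026)])
E
```

```text
[np.float64(19.6), np.float64(19.9)] [np.float64(-34.6), np.float64(-33.6)]
[np.float64(-63.3), np.float64(-62.0)] [np.float64(-117.8), np.float64(-116.0)]
[np.float64(-146.1), np.float64(-143.9)] [np.float64(-200.9), np.float64(-198.2)]
[np.float64(580.1), np.float64(578.2)] [np.float64(484.2), np.float64(483.3)]
[np.float64(574.8), np.float64(573.0)] [np.float64(479.4), np.float64(478.6)]
[np.float64(570.4), np.float64(568.6)] [np.float64(474.4), np.float64(473.7)]
```

```bash
cat >> h.py <<'E'
def rows(x,y,z,yaw,n,op,turn=None):
    s=observe(); Rm,ps=toolyaw(s); p=np.array(s["position"]); T=np.array([x,y,z])
    dy=(np.radians(yaw)-ps+np.pi/2)%np.pi-np.pi/2 if turn is None else -turn
    step=(T-p)/n; cur=Rm.copy(); out=[]
    for i in range(n):
        t=cur.T@step; out.append([op,*np.round(t,3),round(-dy/n,3)])
        cur=cur@R.from_rotvec([-round(dy/n,3),0,0]).as_matrix()
    print(f"pos {p.round(4)} yaw {np.degrees(ps):.1f} F {np.round(s['force'],1)} step {np.linalg.norm(step)*1000:.0f}mm total turn {-dy:.3f} final j6~{np.arctan2(y,x)-(ps+dy):.2f}")
    for i in range(0,n,5): print(", ".join("%g,%g,%g,%g,%g"%tuple(r) for r in out[i:i+5]))
E
python3 -c "
from h import *
rows(.368,.261,.16,75.5,15,.075,turn=-2.466)"
```

```text
pos [ 0.2359 -0.5243  0.2278] yaw -65.8 F [0.6 0.3 0. ] step 53mm total turn -2.466 final j6~-0.70
0.075,0.005,0.03,-0.044,-0.164, 0.075,0.005,0.036,-0.039,-0.164, 0.075,0.005,0.042,-0.032,-0.164, 0.075,0.005,0.047,-0.025,-0.164, 0.075,0.005,0.05,-0.017,-0.164
0.075,0.005,0.052,-0.009,-0.164, 0.075,0.005,0.053,0,-0.164, 0.075,0.005,0.052,0.009,-0.164, 0.075,0.005,0.05,0.017,-0.164, 0.075,0.005,0.047,0.025,-0.164
0.075,0.005,0.042,0.032,-0.164, 0.075,0.005,0.036,0.039,-0.164, 0.075,0.005,0.029,0.044,-0.164, 0.075,0.005,0.022,0.048,-0.164, 0.075,0.005,0.013,0.051,-0.164
```

>>> carry_out(deltas=[0.075,0.005,0.03,-0.044,-0.164,0.075,0.005,0.036,-0.039,-0.164,0.075,0.005,0.042,-0.032,-0.164,0.075,0.005,0.047,-0.025,-0.164,0.075,0.005,0.05,-0.017,-0.164], squeeze=25)

```text
clock: 0.98
position: [0.2801, -0.2613, 0.2029]
tool_rot: [0.254, 1.555, -0.254]
force: [0.6, 0.5, 0.5]
gripper_width: 0.824
```

>>> carry_out(deltas=[0.075,0.005,0.052,-0.009,-0.164,0.075,0.005,0.053,0,-0.164,0.075,0.005,0.052,0.009,-0.164,0.075,0.005,0.05,0.017,-0.164,0.075,0.005,0.047,0.025,-0.164])

```text
clock: 1.6
position: [0.3232, -0.0002, 0.1782]
tool_rot: [-0.39, 1.534, 0.389]
force: [0.6, 0.4, 0.5]
gripper_width: 0.82
```

>>> carry_out(deltas=[0.075,0.005,0.042,0.032,-0.164,0.075,0.005,0.036,0.039,-0.164,0.075,0.005,0.029,0.044,-0.164,0.075,0.005,0.022,0.048,-0.164,0.075,0.005,0.013,0.051,-0.164])

```text
clock: 2.22
position: [0.3665, 0.2605, 0.1529]
tool_rot: [-1.021, 1.317, 1.021]
force: [-0.3, 0.1, 0.0]
gripper_width: 0.822
```

```bash
python3 - <<'E'
from h import *
d=optics.snapshot("top")
for r in cassettes(d)[:5]: print(r)
crop(d,170,150,330,310,4,"t2.png")
rows(.368,.261,.16,75.5,2,.075)
E
```

```text
(array([448.2, 295.8]), array([ 295.1, -264.1]), 44.4, 35.9, -20.67, 189.0)
(array([194.8, 228.7]), array([472.9, 388.3]), 88.2, 48.6, 8.01, 579.5)
(array([235.3, 206.6]), array([530.3, 283.4]), 88.3, 48.9, 2.99, 580.5)
(array([455.8, 169.7]), array([ 621.4, -295.5]), 57.7, 55.8, 89.38, 359.5)
(array([244.5, 159.1]), array([655.4, 260.2]), 39.7, 37.5, 89.38, 163.0)
pos [0.3686 0.2663 0.1527] yaw 75.8 F [ 2.1  4.  -0.7] step 5mm total turn 0.005 final j6~-0.70
0.075,-0.004,-0,-0.003,0.003, 0.075,-0.004,-0,-0.003,0.003
```

View pics/t2.png

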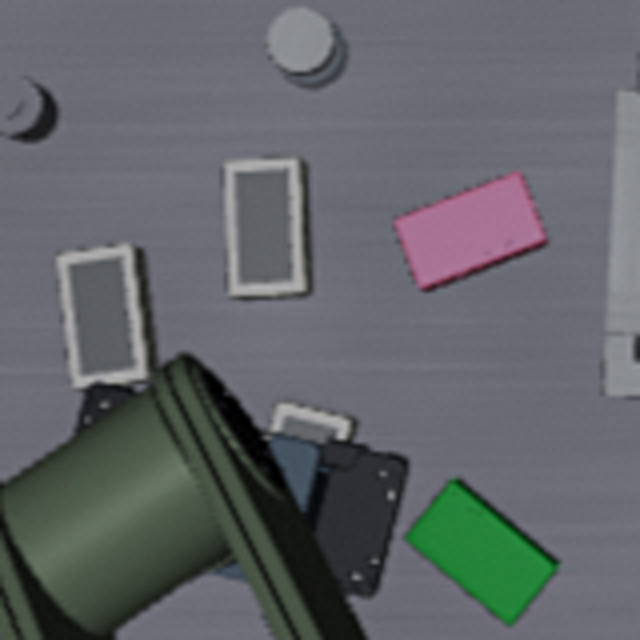

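```bash
python3 -c "
from h import *
rows(.368,.261,.031,75.5,3,.075)"
```

```text
pos [0.3686 0.2663 0.1527] yaw 75.8 F [ 2.1  4.  -0.7] step 41mm total turn 0.005 final j6~-0.70
0.075,0.041,-0,-0.002,0.002, 0.075,0.041,-0,-0.002,0.002, 0.075,0.041,-0,-0.002,0.002
```

>>> carry_out(deltas=[0.075,0.0,0,0,0,0.075,0.05,0,0,0])

```text
clock: 2.52
position: [0.3689, 0.2595, 0.1051]
tool_rot: [-1.015, 1.312, 1.013]
force: [0.9, 0.5, -0.7]
gripper_width: 0.824
```

```bash
python3 -c "
from h import *
rows(.368,.261,.031,75.5,2,.075)"
```

```text
pos [0.3689 0.2595 0.1051] yaw 75.1 F [ 0.9  0.5 -0.7] step 37mm total turn -0.007 final j6~-0.70
0.075,0.037,0.001,0,-0.003, 0.075,0.037,0.001,0,-0.003
```

>>> carry_out(deltas=[0.075,0.036,0,0.001,0,0.075,0.036,0,0.001,0,0.075,0,0,0,0,0.04,0,0,0,0,0.04,0,0,0,0])

```text
clock: 3.15
position: [0.3679, 0.2608, 0.0324]
tool_rot: [-1.016, 1.318, 1.015]
force: [0.1, -0.5, 0.2]
gripper_width: 0.636
```

>>> carry_out(deltas=[0.04,0,0,0,0,0.04,0,0,0,0])

```text
clock: 3.4
position: [0.3677, 0.2608, 0.0321]
tool_rot: [-1.017, 1.318, 1.016]
force: [-0.1, -2.6, 7.1]
gripper_width: 0.545
```

>>> carry_out(deltas=[0.04,-0.05,0,0,0,0.04,-0.06,0,0,0,0.04,-0.02,0,0,0,0.04,0,0,0,0])

```text
clock: 3.9
position: [0.3675, 0.261, 0.1623]
tool_rot: [-1.016, 1.317, 1.016]
force: [0.3, -0.1, -3.5]
gripper_width: 0.545
```

```bash
python3 -c "
from h import *
rows(.521,-.171,.16,86.65,10,.04)"
```

```text
pos [0.3675 0.261  0.1623] yaw 75.2 F [ 0.3 -0.1 -3.5] step 46mm total turn -0.200 final j6~-1.83
0.04,0,-0.026,-0.038,-0.02, 0.04,0,-0.025,-0.038,-0.02, 0.04,0,-0.024,-0.039,-0.02, 0.04,0,-0.024,-0.039,-0.02, 0.04,0,-0.023,-0.04,-0.02
0.04,0,-0.022,-0.04,-0.02, 0.04,0,-0.021,-0.041,-0.02, 0.04,0,-0.02,-0.041,-0.02, 0.04,0,-0.02,-0.041,-0.02, 0.04,0,-0.019,-0.042,-0.02
```

>>> carry_out(deltas=[0.04,0,-0.026,-0.038,-0.02,0.04,0,-0.025,-0.038,-0.02,0.04,0,-0.024,-0.039,-0.02,0.04,0,-0.024,-0.039,-0.02,0.04,0,-0.023,-0.04,-0.02])

```text
clock: 4.53
position: [0.443, 0.0431, 0.159]
tool_rot: [-1.091, 1.283, 1.094]
force: [1.1, -0.1, -1.7]
gripper_width: 0.547
```

>>> carry_out(deltas=[0.04,0,-0.022,-0.04,-0.02,0.04,0,-0.021,-0.041,-0.02,0.04,0,-0.02,-0.041,-0.02,0.04,0,-0.02,-0.041,-0.02,0.04,0,-0.019,-0.042,-0.02])

```text
clock: 5.15
position: [0.5201, -0.1721, 0.1585]
tool_rot: [-1.163, 1.238, 1.17]
force: [0.8, -0.2, -2.4]
gripper_width: 0.55
```

>>> carry_out(deltas=[0.04,0,0,0,0,0.04,0,0,0,0])

```text
clock: 5.4
position: [0.5196, -0.1704, 0.159]
tool_rot: [-1.162, 1.238, 1.169]
force: [-0.8, 0.1, -3.3]
gripper_width: 0.541
```

```bash
python3 -c "
from h import *
d=optics.snapshot('top'); crop(d,310,130,520,310,3.8,'n2.png')
e=optics.snapshot('scene'); crop(e,190,100,350,240,5,'s2.png')
rows(.521,-.171,.1,86.65,1,.04)"
```

```text
pos [ 0.52   -0.1699  0.1599] yaw 86.7 F [-0.3 -0.6 -3.1] step 60mm total turn 0.001 final j6~-1.83
0.04,0.06,-0.001,-0.001,0.001
```

View pics/s2.png

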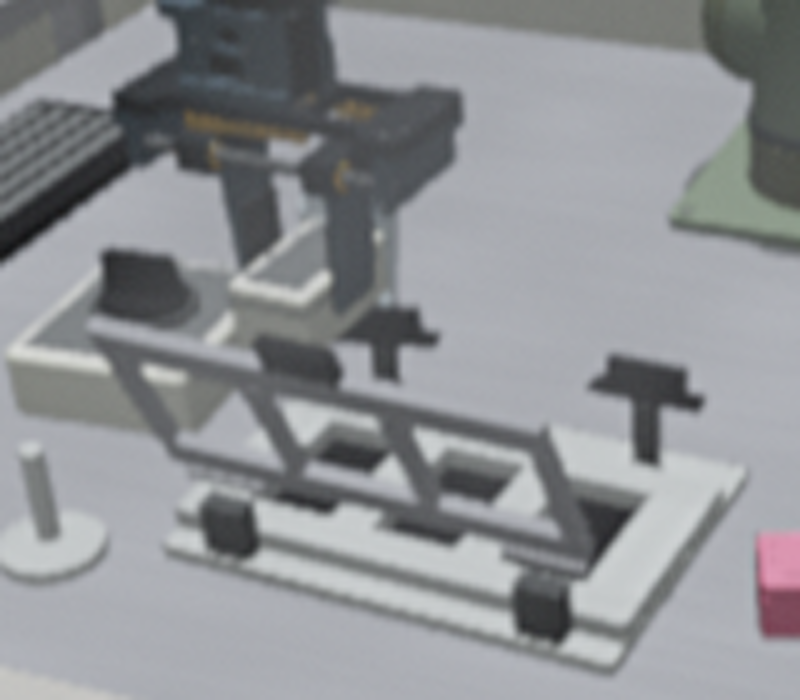

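>>> carry_out(deltas=[0.04,0.05,-0.001,-0.001,0,0.04,0.048,0,0,0,0.04,0,0,0,0])

```text
clock: 5.88
position: [0.5199, -0.1705, 0.0604]
tool_rot: [-1.162, 1.239, 1.172]
force: [-0.1, 1.2, -1.5]
gripper_width: 0.546
```

>>> carry_out(deltas=[0.04,0.006,0,0,0,0.04,0.006,0,0,0,0.04,0.005,0,0,0,0.04,0,0,0,0])

```text
clock: 6.38
position: [0.5218, -0.1722, 0.0461]
tool_rot: [-1.166, 1.237, 1.166]
force: [0.7, -0.1, -2.9]
gripper_width: 0.548
```

>>> carry_out(deltas=[0.04,0.002,0,0,0,0.04,0,0,0,0,0.04,0.001,0,0,0,0.04,0,0,0,0])

```text
clock: 6.88
position: [0.5223, -0.1724, 0.0442]
tool_rot: [-1.166, 1.236, 1.165]
force: [-1.8, 0.3, 5.9]
gripper_width: 0.551
```

>>> carry_out(deltas=[0.065,0,0,0,0,0.065,0,0,0,0,0.065,0,0,0,0])

```text
clock: 7.25
position: [0.522, -0.1722, 0.0429]
tool_rot: [-1.166, 1.236, 1.166]
force: [0.2, -0.2, -0.1]
gripper_width: 0.71
```

>>> carry_out(deltas=[0.065,-0.03,0,0,0,0.065,-0.06,0,0,0,0.065,-0.04,0,0,0])

```text
clock: 7.62
position: [0.5226, -0.1724, 0.1753]
tool_rot: [-1.168, 1.235, 1.164]
force: [1.6, 0.1, -0.3]
gripper_width: 0.713
```

```bash
python3 -c "
from h import *
d=optics.snapshot('top'); crop(d,170,130,480,310,2.5,'n3.png')
e=optics.snapshot('scene'); crop(e,190,100,350,240,5,'s3.png')
for r in cassettes(d)[:7]: print(r)
rows(.53,.283,.16,93,10,.075)
"
```

```text
(array([503.2, 248.4]), array([ 425.6, -396.4]), 151.2, 66.5, -2.87, 202.0)
(array([194.8, 228.7]), array([472.9, 388.5]), 88.3, 48.8, 8.01, 587.5)
(array([235.3, 206.3]), array([530.4, 283.4]), 88.4, 49.0, 2.88, 583.5)
(array([244.5, 159.2]), array([655.3, 260.2]), 39.9, 39.1, 44.57, 168.0)
(array([293.4, 109.9]), array([786.5, 130.5]), 43.3, 42.4, 62.34, 192.0)
(array([554.6,  92.8]), array([ 824.9, -565.3]), 39.9, 38.4, 89.31, 162.5)
(array([528.5,  88.1]), array([ 838.2, -497. ]), 47.2, 45.2, -2.98, 234.0)
pos [ 0.5248 -0.1732  0.1779] yaw 86.6 F [ 0.7 -0.7  0.7] step 46mm total turn -0.111 final j6~-1.13
0.075,0.002,0.002,0.046,-0.011, 0.075,0.002,0.002,0.046,-0.011, 0.075,0.002,0.001,0.046,-0.011, 0.075,0.002,0.001,0.046,-0.011, 0.075,0.002,0,0.046,-0.011
0.075,0.002,-0,0.046,-0.011, 0.075,0.002,-0.001,0.046,-0.011, 0.075,0.002,-0.001,0.046,-0.011, 0.075,0.002,-0.002,0.046,-0.011, 0.075,0.002,-0.002,0.046,-0.011
```

View pics/s3.png

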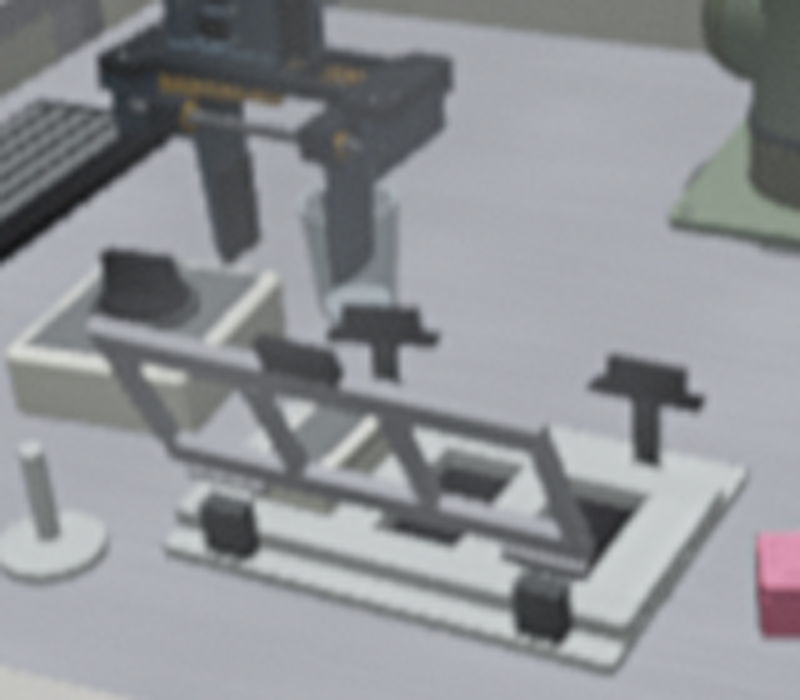

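View pics/n3.png

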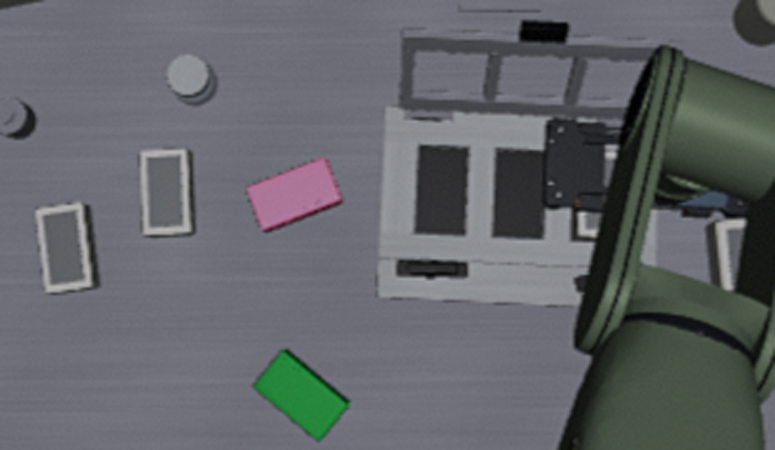

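>>> carry_out(deltas=[0.075,0.002,0.002,0.046,-0.011,0.075,0.002,0.002,0.046,-0.011,0.075,0.002,0.001,0.046,-0.011,0.075,0.002,0.001,0.046,-0.011,0.075,0.002,0,0.046,-0.011])

```text
clock: 8.35
position: [0.5237, 0.0593, 0.1618]
tool_rot: [-1.206, 1.212, 1.208]
force: [0.8, -0.3, -0.0]
gripper_width: 0.823
```

>>> carry_out(deltas=[0.075,0.002,0,0.046,-0.011,0.075,0.002,-0.001,0.046,-0.011,0.075,0.002,-0.001,0.046,-0.011,0.075,0.002,-0.002,0.046,-0.011,0.075,0.002,-0.002,0.046,-0.011])

```text
clock: 8.98
position: [0.5256, 0.2893, 0.1516]
tool_rot: [-1.247, 1.186, 1.248]
force: [0.7, 0.2, -0.1]
gripper_width: 0.824
```

```bash
python3 -c "
from h import *
d=optics.snapshot('top'); crop(d,170,130,480,310,2.5,'n4.png')
for r in cassettes(d)[:7]: print(r)
rows(.5303,.2833,.06,93,2,.075)
"
```

```text
(array([448.3, 295.7]), array([ 294.9, -264.1]), 45.5, 36.0, -28.7, 195.0)
(array([456.1, 169.7]), array([ 621.4, -295.5]), 57.9, 55.8, 89.38, 368.5)
(array([244.3, 159.3]), array([654.3, 260.7]), 40.5, 39.1, 62.66, 168.5)
(array([293.5, 109.9]), array([786.3, 130. ]), 44.5, 42.4, 62.23, 194.0)
(array([554.7,  92.8]), array([ 824.9, -565.4]), 39.8, 38.4, 89.31, 162.5)
(array([528.6,  88.1]), array([ 838.2, -497. ]), 47.2, 45.2, -2.98, 235.0)
(array([502.8,  83.4]), array([ 851.4, -429.8]), 55.4, 53.3, -2.65, 317.5)
pos [0.5257 0.2948 0.1513] yaw 93.1 F [1.8 5.1 0.5] step 46mm total turn 0.002 final j6~-1.13
0.075,0.046,-0.002,-0.006,0.001, 0.075,0.046,-0.002,-0.006,0.001
```

View pics/n4.png

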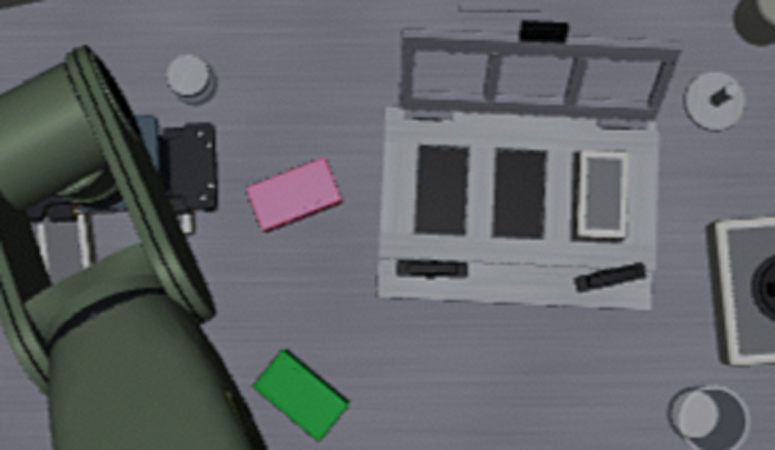

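>>> carry_out(deltas=[0.075,0.0,0,0,0,0.075,0.03,0,-0.003,0,0.075,0.03,0,0,0])

```text
clock: 9.4
position: [0.5262, 0.2834, 0.092]
tool_rot: [-1.246, 1.186, 1.246]
force: [-0.5, -0.1, -0.3]
gripper_width: 0.823
```

```bash
python3 -c "
from h import *
rows(.5303,.2833,.032,93,1,.075)
"
```

```text
pos [0.5262 0.2834 0.092 ] yaw 92.9 F [-0.5 -0.1 -0.3] step 60mm total turn -0.002 final j6~-1.13
0.075,0.06,-0.004,-0,-0.002
```

>>> carry_out(deltas=[0.075,0.03,-0.004,0,0,0.075,0.03,0,0,0,0.075,0,0,0,0,0.04,0,0,0,0,0.04,0,0,0,0])

```text
clock: 10.02
position: [0.5313, 0.2853, 0.0344]
tool_rot: [-1.247, 1.182, 1.245]
force: [0.6, -0.3, -0.0]
gripper_width: 0.635
```

>>> carry_out(deltas=[0.04,0,0,0,0,0.04,0,0,0,0])

```text
clock: 10.28
position: [0.531, 0.2851, 0.0342]
tool_rot: [-1.248, 1.183, 1.246]
force: [0.3, -1.6, 7.0]
gripper_width: 0.548
```

>>> carry_out(deltas=[0.04,-0.05,0,0,0,0.04,-0.06,0,0,0,0.04,-0.02,0,0,0,0.04,0,0,0,0])

```text
clock: 10.78
position: [0.5308, 0.2858, 0.1643]
tool_rot: [-1.247, 1.181, 1.246]
force: [-0.1, -0.1, -3.0]
gripper_width: 0.546
```

```bash
python3 -c "
from h import *
rows(.527,-.0895,.16,86.65,8,.04)
"
```

```text
pos [0.5308 0.2858 0.1643] yaw 92.9 F [-0.1 -0.1 -3. ] step 47mm total turn 0.110 final j6~-1.68
0.04,0,0.003,-0.047,0.014, 0.04,0,0.002,-0.047,0.014, 0.04,0,0.002,-0.047,0.014, 0.04,0,0.001,-0.047,0.014, 0.04,0,0,-0.047,0.014
0.04,0,-0,-0.047,0.014, 0.04,0,-0.001,-0.047,0.014, 0.04,0,-0.002,-0.047,0.014
```

>>> carry_out(deltas=[0.04,0,0.003,-0.047,0.014,0.04,0,0.002,-0.047,0.014,0.04,0,0.002,-0.047,0.014,0.04,0,0.001,-0.047,0.014,0.04,0,0,-0.047,0.014])

```text
clock: 11.4
position: [0.5263, 0.0486, 0.1606]
tool_rot: [-1.193, 1.221, 1.198]
force: [-0.3, -1.2, -2.7]
gripper_width: 0.547
```

>>> carry_out(deltas=[0.04,0,0,-0.047,0.014,0.04,0,-0.001,-0.047,0.014,0.04,0,-0.002,-0.047,0.014,0.04,0,0,0,0,0.04,0,0,0,0])

```text
clock: 12.02
position: [0.5252, -0.0905, 0.1613]
tool_rot: [-1.161, 1.239, 1.167]
force: [-0.5, 0.2, -3.5]
gripper_width: 0.549
```

```bash
python3 -c "
from h import *
rows(.5265,-.0892,.062,86.65,2,.04)
"
```

```text
pos [ 0.5252 -0.0905  0.1613] yaw 86.5 F [-0.5  0.2 -3.5] step 50mm total turn -0.003 final j6~-1.68
0.04,0.05,-0.001,0.001,-0.001, 0.04,0.05,-0.001,0.001,-0.001
```

>>> carry_out(deltas=[0.04,0.05,-0.001,0.001,-0.003,0.04,0.049,0,0,0,0.04,0,0,0,0,0.04,0.007,0,0,0,0.04,0.006,0,0,0])

```text
clock: 12.65
position: [0.5282, -0.0899, 0.0522]
tool_rot: [-1.168, 1.234, 1.165]
force: [-0.5, 0.2, -2.3]
gripper_width: 0.546
```

>>> carry_out(deltas=[0.04,0.002,0,0,0,0.04,0.001,0,0,0,0.04,0,0,0,0])

```text
clock: 13.02
position: [0.5274, -0.0902, 0.0483]
tool_rot: [-1.167, 1.236, 1.166]
force: [0.0, 0.1, -2.6]
gripper_width: 0.546
```

>>> carry_out(deltas=[0.04,0.002,0,0,0,0.04,0,0,0,0,0.04,0.001,0,0,0,0.04,0,0,0,0])

```text
clock: 13.52
position: [0.5277, -0.0902, 0.0462]
tool_rot: [-1.167, 1.235, 1.166]
force: [-1.2, 0.2, 8.3]
gripper_width: 0.548
```

>>> carry_out(deltas=[0.063,0,0,0,0,0.063,0,0,0,0,0.063,0,0,0,0])

```text
clock: 13.9
position: [0.5272, -0.0901, 0.0448]
tool_rot: [-1.166, 1.236, 1.167]
force: [0.1, 0.3, -0.3]
gripper_width: 0.691
```

>>> carry_out(deltas=[0.063,-0.03,0,0,0,0.063,-0.06,0,0,0,0.063,-0.03,0,0,0])

```text
clock: 14.28
position: [0.5284, -0.0903, 0.1678]
tool_rot: [-1.169, 1.233, 1.163]
force: [0.1, 0.2, -0.2]
gripper_width: 0.688
```

```bash
python3 -c "
from h import *
d=optics.snapshot('top'); crop(d,170,130,480,310,2.5,'n5.png')
for r in cassettes(d)[:7]: print(r)
rows(.473,.388,.15,98,10,.075)
"
```

```text
(array([448.3, 295.8]), array([ 294.5, -263.9]), 44.6, 36.0, -28.55, 193.0)
(array([402.7, 225.6]), array([ 475.7, -150.3]), 106.7, 70.0, 82.67, 624.0)
(array([194.8, 228.7]), array([472.9, 388.5]), 88.2, 48.8, 8.01, 586.5)
(array([456.4, 169.5]), array([ 621.4, -298.8]), 56.5, 51.2, 1.94, 336.0)
(array([244.5, 159.2]), array([655.3, 260.2]), 39.9, 39.1, 44.57, 166.0)
(array([293.3, 110. ]), array([786.5, 130.5]), 43.3, 42.4, 62.34, 190.5)
(array([554.6,  92.8]), array([ 824.9, -565.4]), 39.8, 38.4, 89.31, 160.5)
pos [ 0.5301 -0.0906  0.171 ] yaw 86.7 F [0.9 0.1 2.4] step 48mm total turn -0.197 final j6~-1.02
0.075,0.002,0.008,0.047,-0.02, 0.075,0.002,0.008,0.048,-0.02, 0.075,0.002,0.007,0.048,-0.02, 0.075,0.002,0.006,0.048,-0.02, 0.075,0.002,0.005,0.048,-0.02
0.075,0.002,0.004,0.048,-0.02, 0.075,0.002,0.003,0.048,-0.02, 0.075,0.002,0.002,0.048,-0.02, 0.075,0.002,0.001,0.048,-0.02, 0.075,0.002,-0,0.048,-0.02
```

View pics/n5.png

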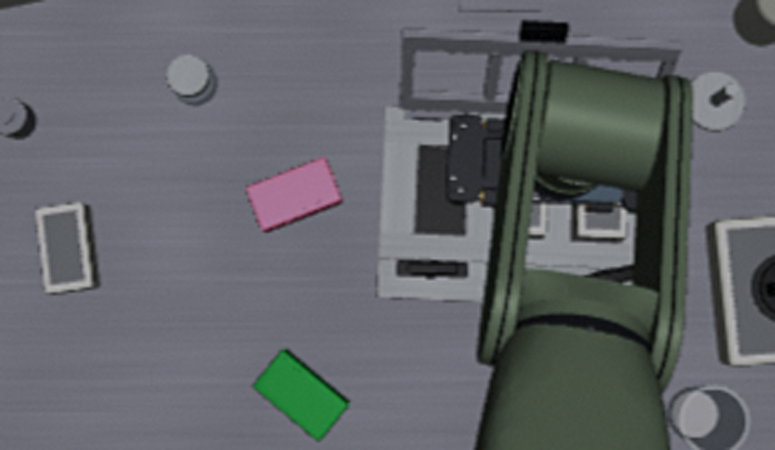

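>>> carry_out(deltas=[0.075,0.002,0.008,0.047,-0.02,0.075,0.002,0.008,0.048,-0.02,0.075,0.002,0.007,0.048,-0.02,0.075,0.002,0.006,0.048,-0.02,0.075,0.002,0.005,0.048,-0.02])

```text
clock: 14.95
position: [0.4969, 0.151, 0.1543]
tool_rot: [-1.241, 1.189, 1.241]
force: [0.9, -0.7, -0.1]
gripper_width: 0.819
```

>>> carry_out(deltas=[0.075,0.002,0.004,0.048,-0.02,0.075,0.002,0.003,0.048,-0.02,0.075,0.002,0.002,0.048,-0.02,0.075,0.002,0.001,0.047,-0.02,0.075,0.002,0,0.044,-0.02])

```text
clock: 15.58
position: [0.4678, 0.3846, 0.1441]
tool_rot: [-1.314, 1.139, 1.314]
force: [0.6, 0.5, 0.6]
gripper_width: 0.823
```

>>> carry_out(deltas=[0.075,0.0,0,0,0,0.075,0.03,0,0,0])

```text
clock: 15.82
position: [0.4695, 0.3839, 0.116]
tool_rot: [-1.314, 1.134, 1.312]
force: [-0.8, -0.1, -0.3]
gripper_width: 0.824
```

```bash
python3 -c "
from h import *
d=optics.snapshot('top'); crop(d,170,130,480,310,2.5,'n6.png')
for r in cassettes(d)[:7]: print(r)
rows(.473,.3883,.0325,98,2,.075)
"
```

```text
(array([448.3, 295.7]), array([ 294.9, -264.1]), 45.5, 36.0, -28.7, 194.0)
(array([455.9, 169.6]), array([ 621.4, -295.5]), 57.8, 55.8, 89.38, 365.0)
(array([244.3, 159.3]), array([654.3, 260.7]), 40.5, 39.1, 62.66, 167.5)
(array([293.5, 109.9]), array([786.5, 130.5]), 43.3, 42.4, 62.34, 191.0)
(array([554.6,  92.8]), array([ 824.9, -565.4]), 39.8, 38.4, 89.31, 160.5)
(array([528.5,  88.1]), array([ 838.2, -497. ]), 47.1, 45.2, -2.98, 233.0)
(array([502.8,  83.4]), array([ 851.4, -429.8]), 55.4, 53.3, -2.65, 314.5)
pos [0.4667 0.3812 0.1106] yaw 98.2 F [-1.1 -1.6 -3.1] step 39mm total turn 0.003 final j6~-1.02
0.075,0.039,-0.004,0.003,0.001, 0.075,0.039,-0.004,0.003,0.001
```

View pics/n6.png

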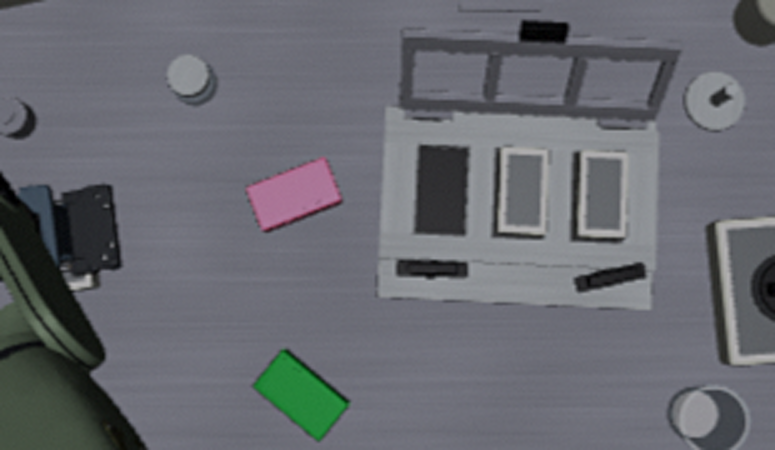

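>>> carry_out(deltas=[0.075,0.039,-0.004,0.003,0,0.075,0.036,-0.001,0.001,0,0.075,0,0,0,0])

```text
clock: 16.25
position: [0.4712, 0.3853, 0.0374]
tool_rot: [-1.313, 1.147, 1.315]
force: [-0.2, -0.3, 0.0]
gripper_width: 0.823
```

>>> carry_out(deltas=[0.04,0,0,0,0,0.04,0,0,0,0,0.04,0,0,0,0,0.04,0,0,0,0])

```text
clock: 16.75
position: [0.4735, 0.3883, 0.0415]
tool_rot: [-1.313, 1.136, 1.312]
force: [0.0, -0.0, 5.5]
gripper_width: 0.544
```

>>> carry_out(deltas=[0.04,-0.05,0,0,0,0.04,-0.06,0,0,0,0.04,-0.02,0,0,0,0.04,0,0,0,0])

```text
clock: 17.25
position: [0.4733, 0.3882, 0.1715]
tool_rot: [-1.313, 1.135, 1.312]
force: [-0.7, 0.1, -2.8]
gripper_width: 0.548
```

```bash
python3 -c "
from h import *
rows(.5315,-.0075,.16,86.65,9,.04)
"
```

```text
pos [0.4733 0.3882 0.1715] yaw 98.2 F [-0.7  0.1 -2.8] step 44mm total turn 0.201 final j6~-1.53
0.04,0.001,-0,-0.044,0.022, 0.04,0.001,-0.001,-0.044,0.022, 0.04,0.001,-0.002,-0.044,0.022, 0.04,0.001,-0.003,-0.044,0.022, 0.04,0.001,-0.004,-0.044,0.022
0.04,0.001,-0.005,-0.044,0.022, 0.04,0.001,-0.006,-0.044,0.022, 0.04,0.001,-0.007,-0.044,0.022, 0.04,0.001,-0.008,-0.044,0.022
```

>>> carry_out(deltas=[0.04,0.001,0,-0.044,0.022,0.04,0.001,-0.001,-0.044,0.022,0.04,0.001,-0.002,-0.044,0.022,0.04,0.001,-0.003,-0.044,0.022,0.04,0.001,-0.004,-0.044,0.022])

```text
clock: 17.88
position: [0.5031, 0.1679, 0.1627]
tool_rot: [-1.232, 1.198, 1.235]
force: [0.2, -0.2, -2.5]
gripper_width: 0.544
```

>>> carry_out(deltas=[0.04,0.001,-0.005,-0.044,0.022,0.04,0.001,-0.006,-0.044,0.022,0.04,0.001,-0.007,-0.044,0.022,0.04,0.001,-0.008,-0.044,0.022,0.04,0,0,0,0])

```text
clock: 18.5
position: [0.5291, -0.0089, 0.1588]
tool_rot: [-1.164, 1.24, 1.168]
force: [0.1, 0.4, -2.0]
gripper_width: 0.544
```

>>> carry_out(deltas=[0.04,0,0,0,0])

```text
clock: 18.62
position: [0.5292, -0.0061, 0.1595]
tool_rot: [-1.166, 1.237, 1.17]
force: [-0.3, 0.5, -2.2]
gripper_width: 0.542
```

```bash
python3 -c "
from h import *
rows(.531,-.0075,.07,86.65,2,.04)
"
```

```text
pos [ 0.5292 -0.0061  0.1595] yaw 86.8 F [-0.3  0.5 -2.2] step 45mm total turn 0.002 final j6~-1.53
0.04,0.045,-0.001,-0.001,0.001, 0.04,0.045,-0.001,-0.001,0.001
```

>>> carry_out(deltas=[0.04,0.045,-0.001,-0.001,0.001,0.04,0.044,0,0,0,0.04,0,0,0,0,0.04,0.007,0,0,0,0.04,0.004,0,0,0])

```text
clock: 19.25
position: [0.5316, -0.0071, 0.0619]
tool_rot: [-1.169, 1.234, 1.166]
force: [-0.1, -1.1, -1.8]
gripper_width: 0.544
```

>>> carry_out(deltas=[0.04,0.001,0,0,0,0.04,0.002,0,0,0,0.04,0,0,0,0])

```text
clock: 19.62
position: [0.5311, -0.0075, 0.0581]
tool_rot: [-1.167, 1.236, 1.167]
force: [0.2, 0.3, -2.7]
gripper_width: 0.544
```

>>> carry_out(deltas=[0.04,0.003,0,0,0,0.04,0.002,0,0,0,0.04,0,0,0,0,0.04,0,0,0,0])

```text
clock: 20.12
position: [0.5315, -0.0075, 0.0535]
tool_rot: [-1.168, 1.235, 1.167]
force: [1.1, -0.9, 3.4]
gripper_width: 0.54
```

>>> carry_out(deltas=[0.063,0,0,0,0,0.063,0,0,0,0,0.063,0,0,0,0])

```text
clock: 20.5
position: [0.531, -0.0075, 0.0527]
tool_rot: [-1.167, 1.236, 1.167]
force: [-0.0, -0.5, -0.4]
gripper_width: 0.695
```

>>> carry_out(deltas=[0.063,-0.05,0,0,0,0.063,-0.06,0,0,0,0.063,-0.06,0,0,0,0.063,-0.05,0,0,0,0,0,0,0,0])

```text
clock: 21.12
position: [0.5332, -0.0075, 0.2773]
tool_rot: [-1.172, 1.229, 1.16]
force: [0.3, -0.3, -1.0]
gripper_width: 0.61
```

```bash
python3 -c "
from h import *
d=optics.snapshot('top'); crop(d,310,120,520,310,3.8,'n7.png')
e=optics.snapshot('scene'); crop(e,190,100,350,240,5,'s7.png')
c=d['color'].astype(int)
M=np.zeros(c.shape[:2],bool);M[130:152,370:405]=c.max(2)[130:152,370:405]<40
ys,xs=np.where(M);print('tab px',xs.mean(),ys.mean(),xs.min(),xs.max(),ys.min(),ys.max()); print(ray(d,(xs.mean(),ys.mean()),.195))
c=e['color'].astype(int)
for s in ((.727,-.1,.30,None),):pass
plan(.72,-.1,.30,86.65)
"
```

```text
tab px 390.48192771084337 142.32530120481928 379 400 139 151
[[ 0.66059598 -0.10417933  0.195     ]]
pos [ 0.5308 -0.0074  0.2726] yaw 86.75 j1 -0.04 j6 -1.55 | shift(mm) [ -27.4 -194.2  -81.7] turn about x 0.002 (alt -3.140)
```

View pics/s7.png

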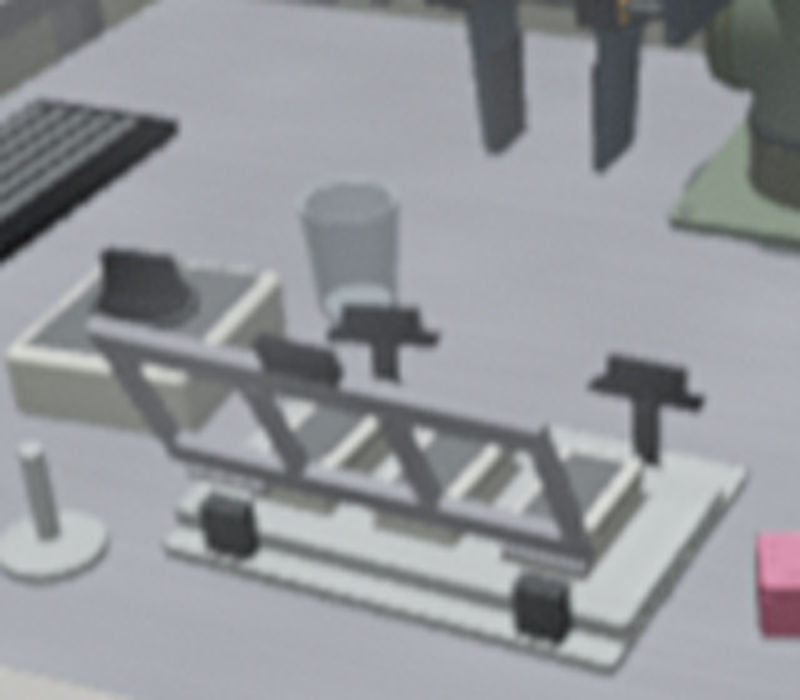

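View pics/n7.png

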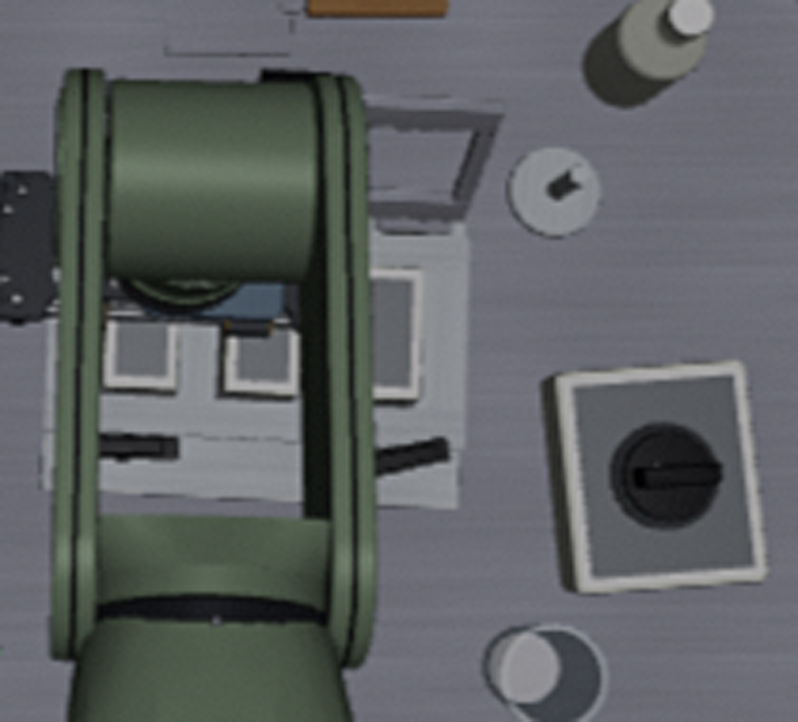

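>>> carry_out(deltas=[0,-0.015,-0.035,-0.024,0,0,-0.012,-0.04,-0.024,0,0,0,-0.04,-0.024,0,0,0,-0.04,-0.01,0,0,0,-0.039,0,0])

```text
clock: 21.85
position: [0.7207, -0.1015, 0.2966]
tool_rot: [-1.164, 1.24, 1.17]
force: [0.7, -0.0, -0.5]
gripper_width: 0.007
```

>>> carry_out(deltas=[0,0,0,0,0,0,0.05,0,0,0,0,0.05,0,0,0,0,0,0,0,0])

```text
clock: 22.35
position: [0.7161, -0.0997, 0.194]
tool_rot: [-1.16, 1.244, 1.178]
force: [-0.0, 0.8, -0.1]
gripper_width: 0.008
```

>>> carry_out(deltas=[0,0,0.02,0,0,0,0,0.02,0,0,0,0,0.02,0,0,0,0,0.02,0,0,0,0,0.02,0,0])

```text
clock: 22.98
position: [0.621, -0.0947, 0.2032]
tool_rot: [-1.171, 1.232, 1.163]
force: [1.6, -0.4, 1.2]
gripper_width: 0.004
```

>>> carry_out(deltas=[0,0,0.02,0,0,0,0,0.015,0,0,0,0,0.01,0,0,0,0,0,0,0])

```text
clock: 23.48
position: [0.575, -0.0921, 0.2006]
tool_rot: [-1.168, 1.235, 1.167]
force: [-0.1, 0.1, 0.2]
gripper_width: 0.003
```

```bash
python3 -c "
from h import *
e=optics.snapshot('scene'); crop(e,190,80,350,240,4,'s8.png')
"
```

```text
(no output)
```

View pics/s8.png

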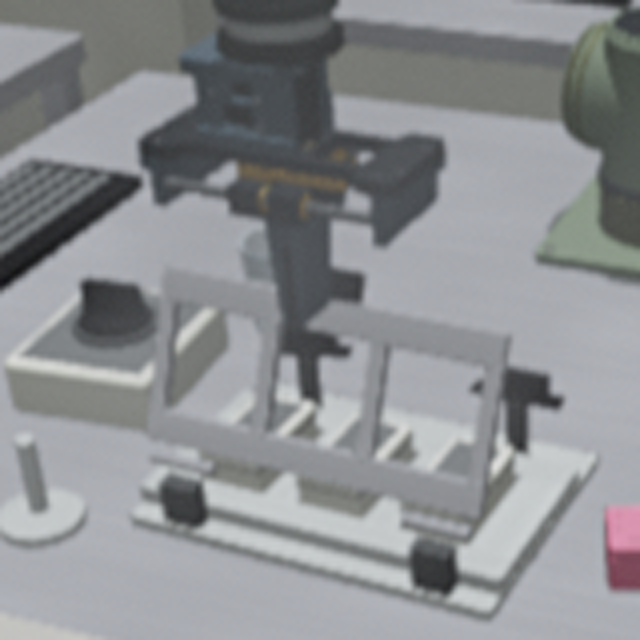

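>>> carry_out(deltas=[0,-0.04,0,0,0,0,-0.05,0,0,0,0,0,0,0,0,0,0,0,0,0,0,0,0,0,0])

```text
clock: 24.15
position: [0.5749, -0.092, 0.2883]
tool_rot: [-1.165, 1.237, 1.17]
force: [-0.3, 0.5, 0.6]
gripper_width: 0.006
```

>>> carry_out(deltas=[0.04,0,-0.03,0.05,0,0.04,0,-0.03,0.05,0,0.04,0,0,0.05,0,0.04,0,0,0.05,0,0.04,0,0,0,0])

```text
clock: 24.78
position: [0.6463, 0.1076, 0.288]
tool_rot: [-1.169, 1.235, 1.173]
force: [-0.4, -0.4, -0.8]
gripper_width: 0.439
```

>>> carry_out(deltas=[0.04,0,0,0,0,0.04,0,0,0,0,0.04,0,0,0,0,0.04,0,0,0,0,0.04,0,0,0,0])

```text
clock: 25.4
position: [0.6467, 0.1038, 0.2901]
tool_rot: [-1.167, 1.236, 1.167]
force: [-0.7, -0.2, -0.0]
gripper_width: 0.44
```

>>> carry_out(deltas=[0.04,0,0,0,0,0.04,0,0,0,0,0.04,0,0,0,0,0.04,0,0,0,0,0.04,0,0,0,0])

```text
clock: 26.02
position: [0.6467, 0.1042, 0.29]
tool_rot: [-1.167, 1.235, 1.167]
force: [0.0, 0.0, 0.5]
gripper_width: 0.44
```

```bash
python3 -c "
from h import *
d=optics.snapshot('top'); crop(d,310,150,470,280,5,'n9.png')
e=optics.snapshot('scene'); crop(e,190,120,350,240,5,'s9.png')
"
```

```text
(no output)
```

View pics/s9.png

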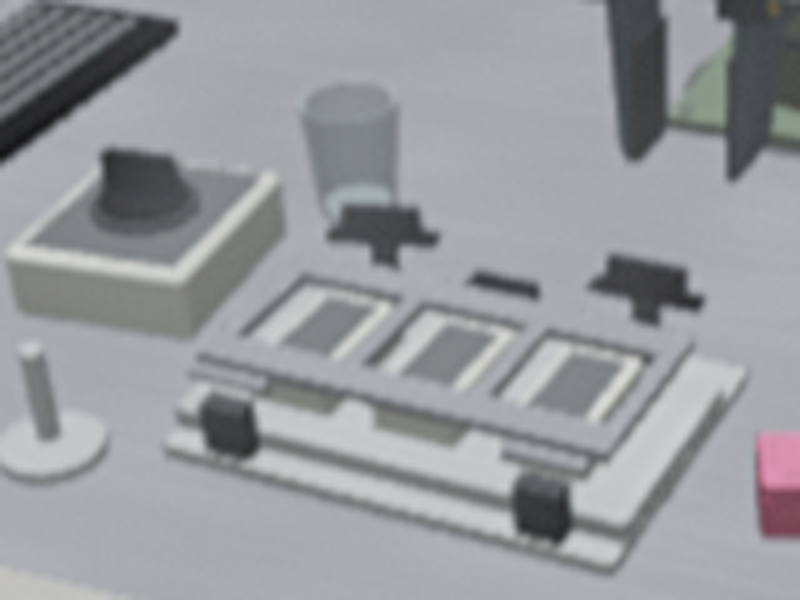

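View pics/n9.png

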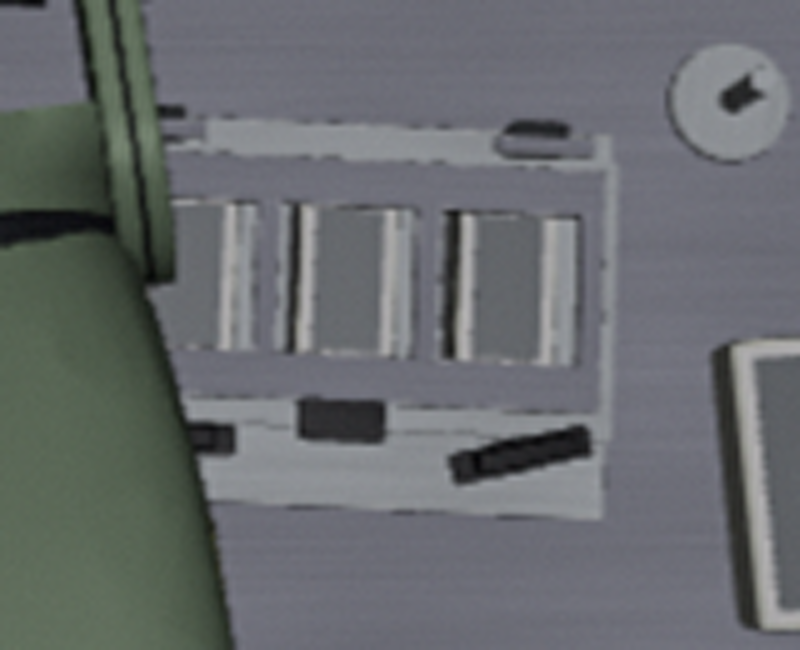

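```bash
python3 -c "
from h import *
d=optics.snapshot('top')
a=ray(d,[(414.2,240.8),(342.9,237.1)],.07); print(a)
ps=np.radians(-3.35); nx=np.array([np.cos(ps),np.sin(ps)]); ny=np.array([-np.sin(ps),np.cos(ps)])
for p in a: q=p[:2]-np.array([.526,-.089]); print(q@nx,q@ny)
c=d['color'].astype(int)
M=np.zeros(c.shape[:2],bool);M[228:252,395:432]=c.max(2)[228:252,395:432]<75
for z in (.07,.091):
  for r in rects(d,M,z,20,3000): print(z,r)
# selector bar top
print(ray(d,(489.7,245),.092))
# disc top z ~ .064
M[:]=0;M[215:275,455:515]=c.max(2)[215:275,455:515]<60
ys,xs=np.where(M); print(xs.min(),xs.max(),ys.min(),ys.max())
rows(.45,-.17,.2,10,8,.04)
plan(.435,-.168,.13,10)
"
```

```text
[[ 0.43514049 -0.17511025  0.07      ]
 [ 0.44621061  0.00472205  0.07      ]]
-0.08567238024149633 -0.09127250155230399
-0.08512971518078524 0.08889938847969266
0.07 (array([413.5, 240.5]), array([ 436. , -173.9]), 70.6, 16.7, -79.3, 145.0)
0.091 (array([413.5, 240.5]), array([ 435.5, -170.1]), 69.4, 16.4, -79.3, 145.0)
[[ 0.42242941 -0.35746822  0.092     ]]
455 499 219 274
pos [0.6467 0.1042 0.2899] yaw 86.7 F [ 0.6 -0.4 -0.1] step 44mm total turn 1.339 final j6~-0.54
0.04,0.011,0.023,-0.036,0.167, 0.04,0.011,0.016,-0.039,0.167, 0.04,0.011,0.01,-0.041,0.167, 0.04,0.011,0.003,-0.042,0.167, 0.04,0.011,-0.004,-0.042,0.167
0.04,0.011,-0.011,-0.041,0.167, 0.04,0.011,-0.018,-0.038,0.167, 0.04,0.011,-0.024,-0.035,0.167
pos [0.6467 0.1042 0.2899] yaw 86.75 j1 0.14 j6 -1.37 | shift(mm) [ 159.9  195.9 -283.7] turn about x 1.339 (alt -1.802)
```

```bash
python3 -c "
from h import *
rows(.446,.0058,.15,-0.8,10,.04,turn=1.53)
"
```

```text
pos [0.6467 0.1042 0.2899] yaw 86.7 F [ 0.6 -0.4 -0.1] step 26mm total turn 1.530 final j6~0.03
0.04,0.014,0.019,-0.011,0.153, 0.04,0.014,0.018,-0.014,0.153, 0.04,0.014,0.015,-0.016,0.153, 0.04,0.014,0.013,-0.018,0.153, 0.04,0.014,0.01,-0.02,0.153
0.04,0.014,0.006,-0.021,0.153, 0.04,0.014,0.003,-0.022,0.153, 0.04,0.014,-0,-0.022,0.153, 0.04,0.014,-0.004,-0.022,0.153, 0.04,0.014,-0.007,-0.021,0.153
```

>>> carry_out(deltas=[0.04,0.014,0.019,-0.011,0.153,0.04,0.014,0.018,-0.014,0.153,0.04,0.014,0.015,-0.016,0.153,0.04,0.014,0.013,-0.018,0.153,0.04,0.014,0.01,-0.02,0.153])

```text
clock: 26.8
position: [0.5457, 0.0556, 0.2196]
tool_rot: [-0.582, 1.491, 0.582]
force: [-0.2, -0.1, 0.5]
gripper_width: 0.435
```

>>> carry_out(deltas=[0.04,0.014,0.006,-0.021,0.153,0.04,0.014,0.003,-0.022,0.153,0.04,0.014,0,-0.022,0.153,0.04,0.014,-0.004,-0.022,0.153,0.04,0.014,-0.007,-0.021,0.153])

```text
clock: 27.42
position: [0.4468, 0.0065, 0.1497]
tool_rot: [0.016, 1.57, -0.017]
force: [-0.1, 0.4, 0.1]
gripper_width: 0.441
```

>>> carry_out(deltas=[0.04,0,0,0,0,0.04,0,0,0,0])

```text
clock: 27.68
position: [0.4488, 0.007, 0.1508]
tool_rot: [0.011, 1.568, -0.011]
force: [0.5, 0.1, -0.1]
gripper_width: 0.439
```

```bash
python3 -c "
from h import *
e=optics.snapshot('scene'); crop(e,190,100,350,240,5,'s10.png')
rows(.446,.0058,.0895,-0.8,2,.04)
"
```

```text
pos [0.449  0.007  0.1508] yaw -0.8 F [-0.1 -0.   0.9] step 31mm total turn -0.000 final j6~0.03
0.04,0.031,-0.001,-0.002,-0, 0.04,0.031,-0.001,-0.002,-0
```

View pics/s10.png

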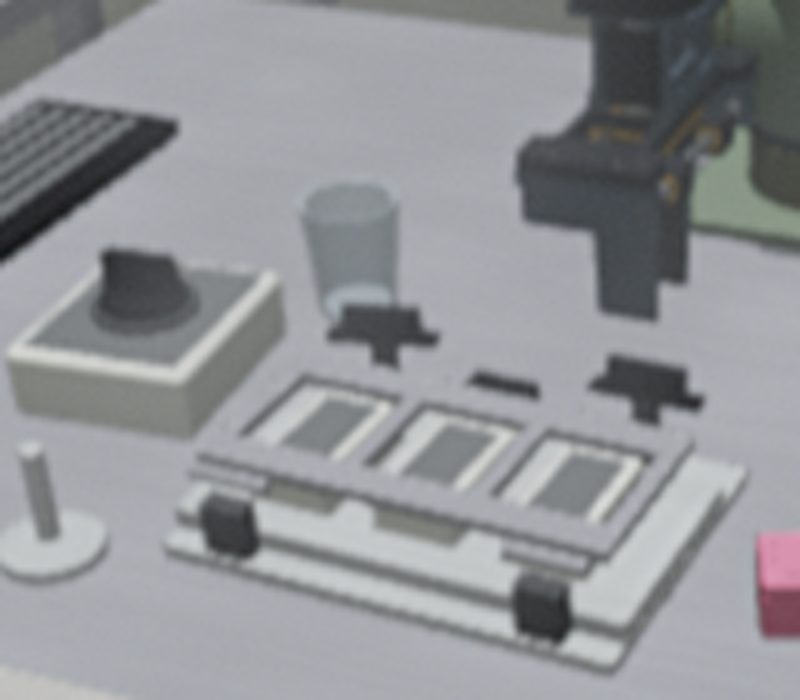

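>>> carry_out(deltas=[0.04,0.03,-0.001,-0.003,0,0.04,0.024,0,0,0,0.04,0.006,0,0,0,0.04,0,0,0,0])

```text
clock: 28.22
position: [0.4452, 0.006, 0.0903]
tool_rot: [0.012, 1.57, -0.012]
force: [-0.1, 1.0, 0.6]
gripper_width: 0.436
```

>>> carry_out(deltas=[0,0,0,0,0,0,0,0,0,0,0,0,0,0,0,0,0,0,0,0], squeeze=15)

```text
clock: 28.72
position: [0.4446, 0.0059, 0.0903]
tool_rot: [0.013, 1.57, -0.013]
force: [0.6, 0.4, 2.6]
gripper_width: 0.118
```

>>> carry_out(deltas=[0,0,0,0,-0.16,0,0,0,0,-0.16,0,0,0,0,-0.16,0,0,0,0,-0.16,0,0,0,0,-0.16])

```text
clock: 29.35
position: [0.445, 0.006, 0.0904]
tool_rot: [-0.617, 1.48, 0.616]
force: [0.1, 1.4, 2.0]
gripper_width: 0.117
```

>>> carry_out(deltas=[0,0,0,0,-0.16,0,0,0,0,-0.16,0,0,0,0,-0.16,0,0,0,0,-0.15,0,0,0,0,0])

```text
clock: 29.98
position: [0.4451, 0.0062, 0.0903]
tool_rot: [-1.092, 1.278, 1.091]
force: [0.9, 3.1, 1.8]
gripper_width: 0.116
```

```bash
python3 -c "
from h import *
plan(.446,.0058,.0895,86.65); s=observe(); print(s['wrist_torque'],s['gripper_width'])
"
```

```text
pos [0.4451 0.0062 0.0903] yaw 80.90 j1 -0.01 j6 -1.42 | shift(mm) [ 0.8 -1.  -0.3] turn about x -0.100 (alt 3.041)
[ 0.56053201 -0.27181511  0.03639922] 0.11558874652482921
```

>>> carry_out(deltas=[0,0,0,0,-0.05,0,0,0,0,-0.04,0,0,0,0,0])

```text
clock: 30.35
position: [0.4451, 0.0062, 0.0903]
tool_rot: [-1.158, 1.24, 1.157]
force: [1.2, 3.7, 2.9]
gripper_width: 0.119
```

```bash
python3 -c "
from h import *
plan(.446,.0058,.0895,86.65); s=observe(); print(s['wrist_torque'],s['gripper_width'])
"
```

```text
pos [0.4451 0.0062 0.0903] yaw 86.01 j1 -0.01 j6 -1.51 | shift(mm) [ 0.8 -0.9 -0.4] turn about x -0.011 (alt 3.130)
[ 0.79485964 -0.35361935  0.02084049] 0.11945385858558047
```

>>> carry_out(deltas=[0,0,0,0,-0.03,0,0,0,0,0,0,0,0,0,0])

```text
clock: 30.72
position: [0.4451, 0.0062, 0.0903]
tool_rot: [-1.181, 1.225, 1.18]
force: [2.0, 5.1, 4.2]
gripper_width: 0.12
```

```bash
python3 -c "
from h import *
plan(.446,.0058,.0895,86.65); s=observe(); print(s['wrist_torque'],s['gripper_width'])
"
```

```text
pos [0.4451 0.0062 0.0903] yaw 87.78 j1 -0.01 j6 -1.55 | shift(mm) [ 0.8 -0.9 -0.4] turn about x 0.020 (alt -3.122)
[ 1.06818226 -0.49674383 -0.42577809] 0.12043259888952235
```

>>> carry_out(deltas=[0.04,0,0,0,0,0.04,0,0,0,0,0.04,-0.03,0,0,0,0.04,-0.04,0,0,0,0.04,0,0,0,0])

```text
clock: 31.35
position: [0.4457, 0.0054, 0.1621]
tool_rot: [-1.185, 1.223, 1.178]
force: [0.7, 0.3, 0.1]
gripper_width: 0.438
```

```bash
python3 -c "
from h import *
rows(.435,-.1735,.15,10.5,8,.04)
"
```

```text
pos [0.4457 0.0054 0.1621] yaw 87.9 F [0.7 0.3 0.1] step 22mm total turn 1.351 final j6~-0.56
0.04,0.002,0.001,-0.022,0.169, 0.04,0.002,-0.003,-0.022,0.169, 0.04,0.002,-0.007,-0.021,0.169, 0.04,0.002,-0.01,-0.02,0.169, 0.04,0.002,-0.014,-0.018,0.169
0.04,0.002,-0.016,-0.015,0.169, 0.04,0.002,-0.019,-0.012,0.169, 0.04,0.002,-0.021,-0.009,0.169
```

>>> carry_out(deltas=[0.04,0.002,0.001,-0.022,0.169,0.04,0.002,-0.003,-0.022,0.169,0.04,0.002,-0.007,-0.021,0.169,0.04,0.002,-0.01,-0.02,0.169,0.04,0.002,-0.014,-0.018,0.169])

```text
clock: 31.98
position: [0.4354, -0.1061, 0.1485]
tool_rot: [-0.534, 1.507, 0.536]
force: [-0.2, 0.1, 0.1]
gripper_width: 0.441
```

>>> carry_out(deltas=[0.04,0.002,-0.016,-0.015,0.169,0.04,0.002,-0.019,-0.012,0.169,0.04,0.002,-0.021,-0.009,0.169,0.04,0,0,0,0,0.04,0,0,0,0])

```text
clock: 32.6
position: [0.4325, -0.172, 0.1432]
tool_rot: [-0.144, 1.568, 0.145]
force: [0.2, 0.5, 0.3]
gripper_width: 0.434
```

```bash
python3 -c "
from h import *
d=optics.snapshot('top'); crop(d,310,130,480,290,4.5,'n11.png')
rows(.435,-.1735,.0895,10.5,2,.04)
"
```

```text
pos [ 0.4327 -0.1718  0.1434] yaw 10.6 F [ 0.6 -0.7  0.7] step 27mm total turn 0.001 final j6~-0.56
0.04,0.027,-0.001,0.001,0, 0.04,0.027,-0.001,0.001,0
```

View pics/n11.png

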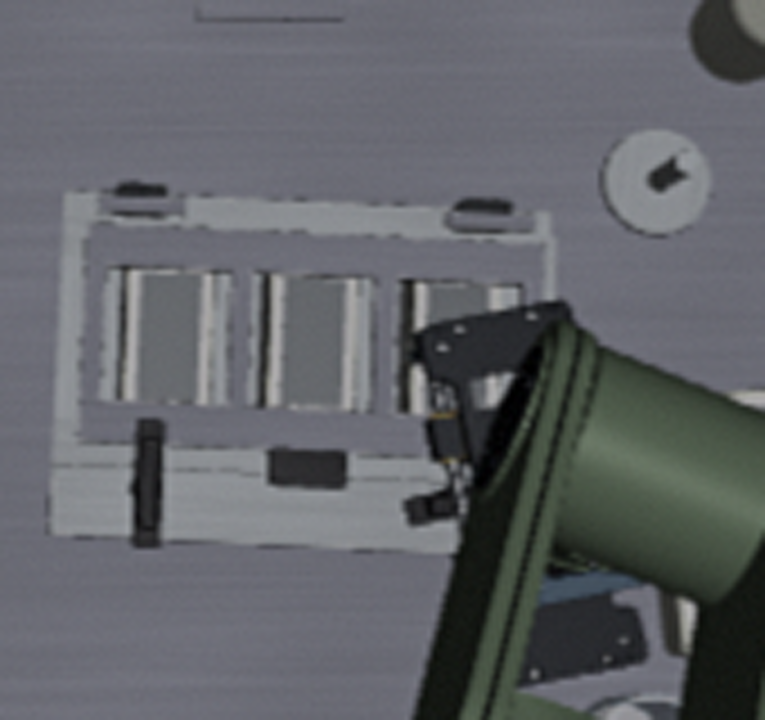

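>>> carry_out(deltas=[0.04,0.03,-0.002,0.002,0,0.04,0.018,0,0,0,0.04,0.005,0,0,0,0.04,0,0,0,0])

```text
clock: 33.15
position: [0.4357, -0.1738, 0.0911]
tool_rot: [-0.144, 1.566, 0.144]
force: [0.4, -1.4, -0.9]
gripper_width: 0.437
```

>>> carry_out(deltas=[0,0,0,0,0,0,0,0,0,0,0,0,0,0,0,0,0,0,0,0])

```text
clock: 33.65
position: [0.4346, -0.1743, 0.0912]
tool_rot: [-0.144, 1.568, 0.143]
force: [-4.5, -1.6, 4.6]
gripper_width: 0.125
```

>>> carry_out(deltas=[0,0,0,0,-0.15,0,0,0,0,-0.15,0,0,0,0,-0.15,0,0,0,0,-0.15,0,0,0,0,-0.15])

```text
clock: 34.28
position: [0.4351, -0.174, 0.0912]
tool_rot: [-0.73, 1.445, 0.731]
force: [-2.9, 0.2, 4.2]
gripper_width: 0.119
```

>>> carry_out(deltas=[0,0,0,0,-0.15,0,0,0,0,-0.15,0,0,0,0,-0.15,0,0,0,0,-0.09,0,0,0,0,0])

```text
clock: 34.9
position: [0.4353, -0.1735, 0.0912]
tool_rot: [-1.134, 1.254, 1.136]
force: [-2.2, 3.6, 6.0]
gripper_width: 0.12
```

```bash
python3 -c "
from h import *
plan(.435,-.1735,.0895,86.65); s=observe(); print(s['wrist_torque'],s['gripper_width'])
"
```

```text
pos [ 0.4353 -0.1735  0.0912] yaw 84.24 j1 -0.40 j6 -1.88 | shift(mm) [1.7 0.3 0. ] turn about x -0.042 (alt 3.100)
[0.70110244 0.2637612  0.09488713] 0.11973280577145826
```

>>> carry_out(deltas=[0,0,0,0,-0.04,0,0,0,0,-0.025,0,0,0,0,0,0,0,0,0,0])

```text
clock: 35.4
position: [0.4353, -0.1735, 0.0912]
tool_rot: [-1.18, 1.226, 1.182]
force: [-2.2, 3.5, 5.0]
gripper_width: 0.119
```

```bash
python3 -c "
from h import *
plan(.435,-.1735,.0895,86.65); s=observe(); print(s['wrist_torque'],s['gripper_width'])
"
```

```text
pos [ 0.4353 -0.1735  0.0912] yaw 87.82 j1 -0.40 j6 -1.94 | shift(mm) [ 1.7  0.3 -0.1] turn about x 0.020 (alt -3.121)
[ 0.68936274  0.29467643 -0.45148388] 0.11858811227862373
```

>>> carry_out(deltas=[0.04,0,0,0,0,0.04,0,0,0,0,0.04,-0.04,0,0,0,0.04,-0.05,0,0,0,0.04,-0.01,0,0,0.1])

```text
clock: 36.02
position: [0.4376, -0.1752, 0.1942]
tool_rot: [-1.113, 1.268, 1.101]
force: [0.7, 0.4, 0.1]
gripper_width: 0.439
```

>>> carry_out(deltas=[0.04,0,0,0,0.18,0.04,0,0,0,0.18,0.04,0,0,0,0.18,0.04,0,0,0,0.18,0.04,0,0,0,0.18])

```text
clock: 36.65
position: [0.4357, -0.1744, 0.1908]
tool_rot: [-0.416, 1.53, 0.415]
force: [0.2, -0.9, 0.2]
gripper_width: 0.442
```

>>> carry_out(deltas=[0.04,0,0,0,0.18,0.04,0,0,0,0.18,0.04,0,0,0,0.18,0.04,0,0,0,0.18,0.04,0,0,0,0.18])

```text
clock: 37.28
position: [0.4357, -0.1744, 0.1908]
tool_rot: [0.289, 1.551, -0.29]
force: [-0.9, 0.3, 0.0]
gripper_width: 0.443
```

```bash
python3 -c "
from h import *
d=optics.snapshot('top'); crop(d,440,200,530,285,7,'sel2.png');crop(d,310,150,470,280,5,'n12.png')
e=optics.snapshot('scene'); crop(e,190,100,350,240,5,'s12.png')
plan(.4224,-.3575,.17,2)
"
```

```text
pos [ 0.4357 -0.1744  0.1908] yaw -20.80 j1 -0.40 j6 -0.04 | shift(mm) [  20.9 -175.9   52.6] turn about x -0.398 (alt 2.744)
```

View pics/sel2.png

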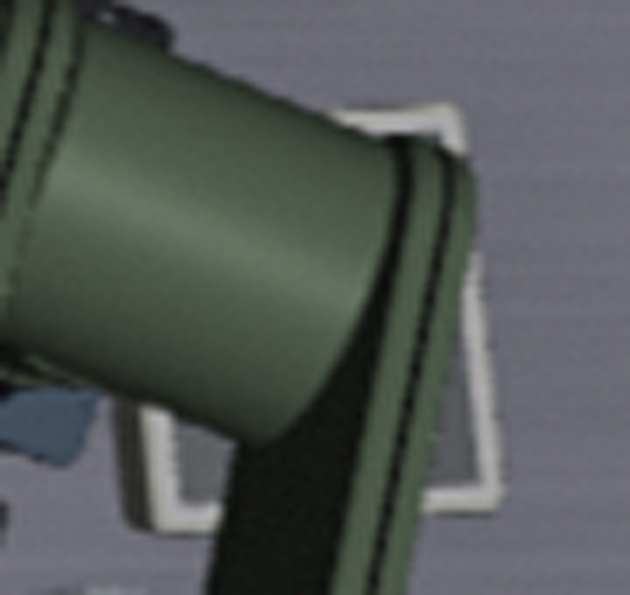

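View pics/s12.png

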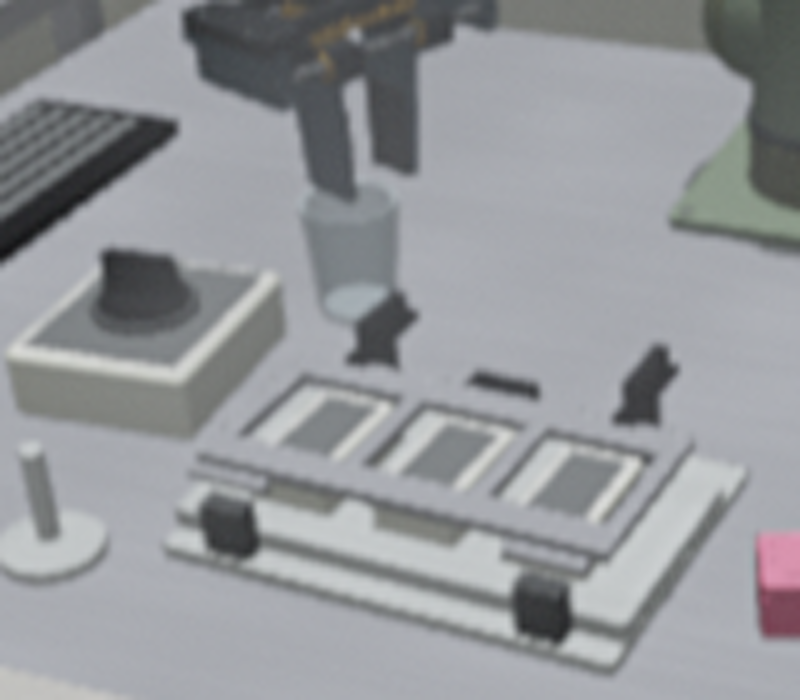

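```bash
python3 -c "
from h import *
rows(.4224,-.3575,.15,2,15,.04,turn=2.744)
"
```

```text
pos [ 0.4357 -0.1744  0.1908] yaw -20.8 F [ 0.1  0.6 -0.6] step 13mm total turn 2.744 final j6~2.40
0.04,0.003,-0.012,0.004,0.183, 0.04,0.003,-0.011,0.006,0.183, 0.04,0.003,-0.01,0.007,0.183, 0.04,0.003,-0.008,0.009,0.183, 0.04,0.003,-0.006,0.01,0.183
0.04,0.003,-0.004,0.011,0.183, 0.04,0.003,-0.002,0.012,0.183, 0.04,0.003,0,0.012,0.183, 0.04,0.003,0.002,0.012,0.183, 0.04,0.003,0.004,0.011,0.183
0.04,0.003,0.006,0.01,0.183, 0.04,0.003,0.008,0.009,0.183, 0.04,0.003,0.01,0.007,0.183, 0.04,0.003,0.011,0.006,0.183, 0.04,0.003,0.012,0.003,0.183
```

>>> carry_out(deltas=[0.04,0.003,-0.012,0.004,0.183,0.04,0.003,-0.011,0.006,0.183,0.04,0.003,-0.01,0.007,0.183,0.04,0.003,-0.008,0.009,0.183,0.04,0.003,-0.006,0.01,0.183])

```text
clock: 38.0
position: [0.4315, -0.2356, 0.1758]
tool_rot: [0.993, 1.332, -0.993]
force: [-0.0, -0.2, -0.3]
gripper_width: 0.438
```

>>> carry_out(deltas=[0.04,0.003,-0.004,0.011,0.183,0.04,0.003,-0.002,0.012,0.183,0.04,0.003,0,0.012,0.183,0.04,0.003,0.002,0.012,0.183,0.04,0.003,0.004,0.011,0.183])

```text
clock: 38.62
position: [0.4271, -0.2953, 0.1607]
tool_rot: [1.653, 0.845, -1.653]
force: [-0.6, -0.6, -0.2]
gripper_width: 0.438
```

>>> carry_out(deltas=[0.04,0.003,0.006,0.01,0.183,0.04,0.003,0.008,0.009,0.183,0.04,0.003,0.01,0.007,0.183,0.04,0.003,0.011,0.006,0.183,0.04,0.003,0.012,0.003,0.183])

```text
clock: 39.25
position: [0.4232, -0.3559, 0.1457]
tool_rot: [2.206, 0.034, -2.206]
force: [-0.2, -0.1, 0.4]
gripper_width: 0.436
```

>>> carry_out(deltas=[0.04,0,0,0,0,0.04,0,0,0,0])

```text
clock: 39.5
position: [0.4232, -0.355, 0.1459]
tool_rot: [2.203, 0.041, -2.203]
force: [0.2, 0.6, 0.4]
gripper_width: 0.44
```

```bash
python3 -c "
from h import *
e=optics.snapshot('scene'); crop(e,170,60,310,220,4,'s13.png')
rows(.4224,-.3575,.083,2,2,.04); s=observe(); print(s['qpos'],s['wrist_torque'])
"
```

```text
pos [ 0.4233 -0.3549  0.146 ] yaw -177.9 F [ 0.2 -0.2  0.4] step 32mm total turn 0.002 final j6~2.40
0.04,0.031,0.001,0,0.001, 0.04,0.031,0.001,0,0.001
[-7.18706855e-01  3.49529274e-01  1.74012286e+00  1.32230705e-04
  1.05205336e+00  2.38607769e+00] [ 0.15536141 -0.04403915 -0.0648787 ]
```

View pics/s13.png

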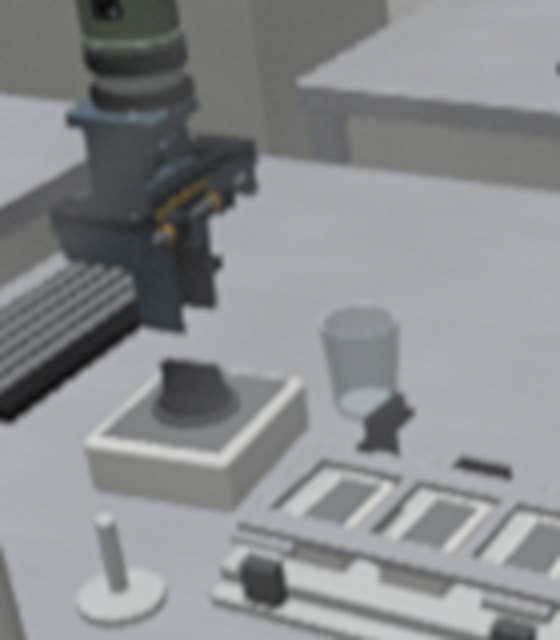

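Tool is above the grip bar, jaws straddling it. Descend and grip.

>>> carry_out(deltas=[0.04,0.03,0.003,0,0,0.04,0.025,0,0,0,0.04,0.008,0,0,0,0.04,0,0,0,0])

```text
clock: 40.05
position: [0.4235, -0.3581, 0.0831]
tool_rot: [2.204, 0.039, -2.204]
force: [1.1, -0.3, -0.7]
gripper_width: 0.438
```

>>> carry_out(deltas=[0,0,0,0,0,0,0,0,0,0,0,0,0,0,0,0,0,0,0,0], squeeze=25)

```text
clock: 40.55
position: [0.4221, -0.3584, 0.0835]
tool_rot: [2.202, 0.038, -2.207]
force: [-5.6, -0.6, 4.5]
gripper_width: 0.152
```

```bash
python3 -c "
from h import *
plan(.4224,-.3575,.083,2); s=observe(); print(s['wrist_torque'],s['gripper_width'])
"
```

```text
pos [ 0.4221 -0.3584  0.0835] yaw -178.03 j1 -0.72 j6 2.38 | shift(mm) [ 0.5 -0.9 -0.3] turn about x -0.001 (alt 3.141)
[0.11452888 0.94153407 0.06983769] 0.15172376692960113
```

>>> carry_out(deltas=[0,0,0,0,-0.13,0,0,0,0,-0.13,0,0,0,0,-0.13,0,0,0,0,-0.13,0,0,0,0,0])

```text
clock: 41.18
position: [0.423, -0.3582, 0.0836]
tool_rot: [1.909, 0.541, -1.91]
force: [-3.7, 0.6, 4.8]
gripper_width: 0.156
```

```bash
cat > q.py <<'E'
from h import *
s=observe(); print("yaw",np.degrees(toolyaw(s)[1]).round(2),"pos",np.round(s['position'],4),"T",np.round(s['wrist_torque'],3),"w",round(s['gripper_width']*91.2,2),"F",np.round(s['force'],1),"j6",s['qpos'][5].round(2))
E
python3 q.py
```

```text
yaw -148.35 pos [ 0.423  -0.3582  0.0836] T [ 0.329  0.637 -0.011] w 14.23 F [-3.7  0.6  4.8] j6 1.87
```

>>> carry_out(deltas=[0,0,0,0,-0.1,0,0,0,0,-0.1,0,0,0,0,-0.06,0,0,0,0,0])

```text
clock: 41.68
position: [0.4233, -0.3579, 0.0836]
tool_rot: [1.743, 0.749, -1.743]
force: [-1.9, 1.2, 5.1]
gripper_width: 0.152
```

```bash
python3 q.py
```

```text
yaw -133.51 pos [ 0.4233 -0.3579  0.0836] T [ 0.496  0.418 -0.044] w 13.85 F [-1.9  1.2  5.1] j6 1.61
```

>>> carry_out(deltas=[0,0,0,0,-0.13,0,0,0,0,-0.13,0,0,0,0,0])

```text
clock: 42.05
position: [0.4236, -0.3575, 0.0836]
tool_rot: [1.568, 0.931, -1.566]
force: [-1.7, 3.4, 5.9]
gripper_width: 0.154
```

```bash
python3 q.py
```

```text
yaw -118.59 pos [ 0.4236 -0.3575  0.0836] T [0.67  0.289 0.043] w 14.07 F [-1.7  3.4  5.9] j6 1.35
```

>>> carry_out(deltas=[0,0,0,0,-0.07,0,0,0,0,-0.06,0,0,0,0,0])

```text
clock: 42.42
position: [0.4237, -0.3573, 0.0835]
tool_rot: [1.478, 1.012, -1.475]
force: [-0.7, 3.8, 5.9]
gripper_width: 0.15
```

```bash
python3 q.py
```

```text
yaw -111.2 pos [ 0.4237 -0.3573  0.0835] T [ 0.783  0.226 -0.055] w 13.67 F [-0.7  3.8  5.9] j6 1.22
```

>>> carry_out(deltas=[0,0,0,0,-0.07,0,0,0,0,-0.06,0,0,0,0,0])

```text
clock: 42.8
position: [0.4237, -0.3571, 0.0836]
tool_rot: [1.386, 1.087, -1.382]
force: [0.3, 5.2, 5.9]
gripper_width: 0.151
```

```bash
python3 q.py
```

```text
yaw -103.75 pos [ 0.4237 -0.3571  0.0836] T [ 0.862  0.18  -0.061] w 13.74 F [0.3 5.2 5.9] j6 1.09
```

>>> carry_out(deltas=[0,0,0,0,-0.13,0,0,0,0,-0.13,0,0,0,0,0])

```text
clock: 43.18
position: [0.4238, -0.3567, 0.0835]
tool_rot: [1.197, 1.22, -1.192]
force: [-0.8, 5.9, 7.1]
gripper_width: 0.152
```

```bash
python3 q.py
```

```text
yaw -88.83 pos [ 0.4238 -0.3567  0.0835] T [ 1.065  0.034 -0.008] w 13.86 F [-0.8  5.9  7.1] j6 0.83
```

>>> carry_out(deltas=[0,0,0,0,-0.05,0,0,0,0,-0.05,0,0,0,0,0])

```text
clock: 43.55
position: [0.4239, -0.3566, 0.0835]
tool_rot: [1.127, 1.263, -1.12]
force: [0.2, 5.8, 5.6]
gripper_width: 0.162
```

```bash
python3 q.py
```

```text
yaw -83.34 pos [ 0.4239 -0.3566  0.0835] T [ 1.038  0.102 -0.907] w 14.77 F [0.2 5.8 5.6] j6 0.73
```

>>> carry_out(deltas=[0,0,0,0,0.1,0,0,0,0,0.16,0,0,0,0,0.16,0,0,0,0,0.16,0,0,0,0,0.16])

```text
clock: 44.18
position: [0.4235, -0.3577, 0.0835]
tool_rot: [1.653, 0.846, -1.652]
force: [-1.7, 2.5, 5.4]
gripper_width: 0.153
```

>>> carry_out(deltas=[0,0,0,0,0.16,0,0,0,0,0.16,0,0,0,0,0.16,0,0,0,0,0.16,0,0,0,0,0.14])

```text
clock: 44.8
position: [0.4224, -0.3584, 0.0835]
tool_rot: [2.132, 0.179, -2.136]
force: [-4.2, -0.2, 5.7]
gripper_width: 0.151
```

```bash
python3 q.py
```

```text
yaw -170.42 pos [ 0.4224 -0.3584  0.0835] T [ 0.101  0.982 -0.037] w 13.81 F [-4.2 -0.2  5.7] j6 2.25
```

>>> carry_out(deltas=[0,0,0,0,0.08,0,0,0,0,0.04,0,0,0,0,0])

```text
clock: 45.18
position: [0.4222, -0.3584, 0.0835]
tool_rot: [2.193, 0.057, -2.197]
force: [-5.1, -0.1, 6.3]
gripper_width: 0.154
```

```bash
python3 q.py
```

```text
yaw -177.03 pos [ 0.4222 -0.3584  0.0835] T [ 0.102  1.023 -0.02 ] w 14.04 F [-5.1 -0.1  6.3] j6 2.37
```

>>> carry_out(deltas=[0,0,0,0,0.018,0,0,0,0,0,0.04,0,0,0,0,0.04,0,0,0,0,0.04,0,0,0,0])

```text
clock: 45.8
position: [0.4237, -0.3583, 0.0828]
tool_rot: [2.204, 0.039, -2.203]
force: [0.0, -0.2, -0.7]
gripper_width: 0.428
```

>>> carry_out(deltas=[0.04,-0.03,0,0,0,0.04,-0.05,0,0,0,0.04,-0.06,0,0,0,0.04,-0.04,0.02,0.02,0,0.04,0,0.05,0,0])

```text
clock: 46.42
position: [0.4067, -0.4296, 0.2682]
tool_rot: [2.207, 0.034, -2.193]
force: [0.0, -0.6, 0.2]
gripper_width: 0.441
```

```bash
python3 q.py; python3 -c "
from h import *
rows(.24,-.52,.26,-178,4,.04)"
```

```text
yaw -177.88 pos [ 0.4067 -0.4296  0.2682] T [ 0.159 -0.082 -0.023] w 40.23 F [ 0.  -0.6  0.2] j6 2.27
pos [ 0.4067 -0.4296  0.2682] yaw -177.9 F [ 0.  -0.6  0.2] step 47mm total turn 0.002 final j6~1.97
0.04,0.002,0.021,0.043,0.001, 0.04,0.002,0.021,0.042,0.001, 0.04,0.002,0.021,0.042,0.001, 0.04,0.002,0.021,0.042,0.001
```

>>> carry_out(deltas=[0.04,0,0.021,0.043,0,0.04,0,0.021,0.042,0,0.04,0,0.021,0.042,0,0.04,0,0.021,0.042,0,0.04,0,0,0,0])

```text
clock: 47.05
position: [0.2376, -0.5202, 0.2628]
tool_rot: [2.205, 0.034, -2.206]
force: [0.6, -0.4, -0.2]
gripper_width: 0.441
```

```bash
python3 -c "
from h import *
d=optics.snapshot('top'); crop(d,310,140,520,300,3.8,'n14.png'); cv2.imwrite('pics/top14.png',d['color'][:,:,::-1])
e=optics.snapshot('scene'); crop(e,190,120,350,240,5,'s14.png')
c=d['color'].astype(int)
for x0,x1 in((325,365),(395,435)):
  M=np.zeros(c.shape[:2],bool);M[220:256,x0:x1]=c.max(2)[220:256,x0:x1]<60
  for r in rects(d,M,.07,20,3000): print(r)
"
```

```text
(array([342.4, 237.2]), array([446.6,   7. ]), 70.7, 15.2, -0.84, 132.5)
(array([413.3, 240.5]), array([ 436.1, -169.6]), 68.3, 25.2, -1.72, 158.5)
```

View pics/n14.png

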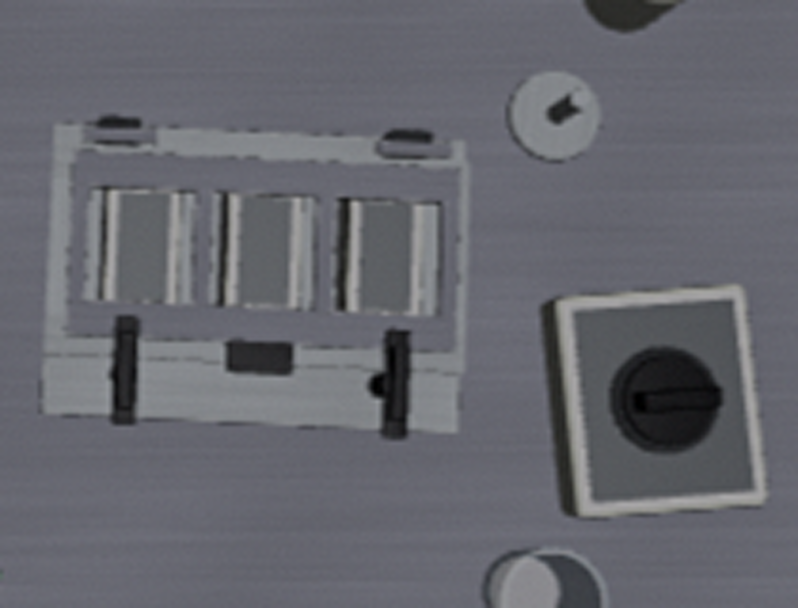

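View pics/s14.png

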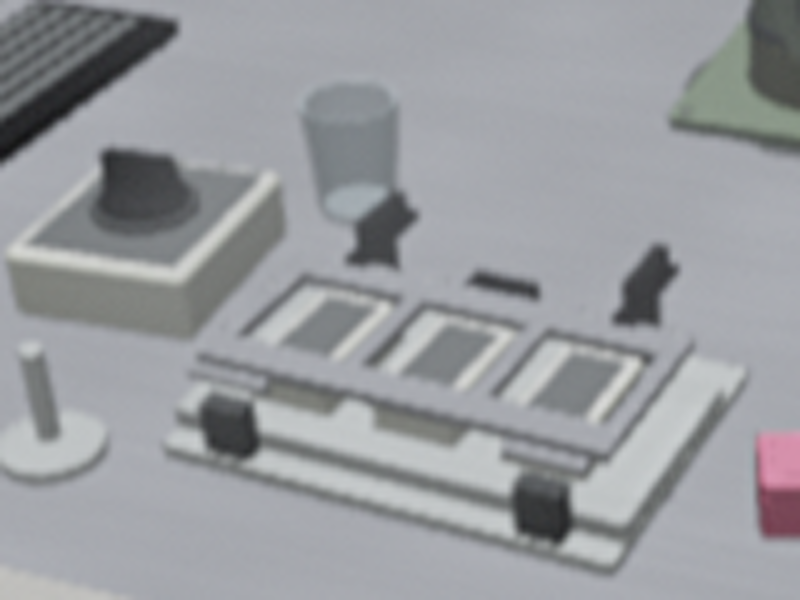

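View pics/top14.png

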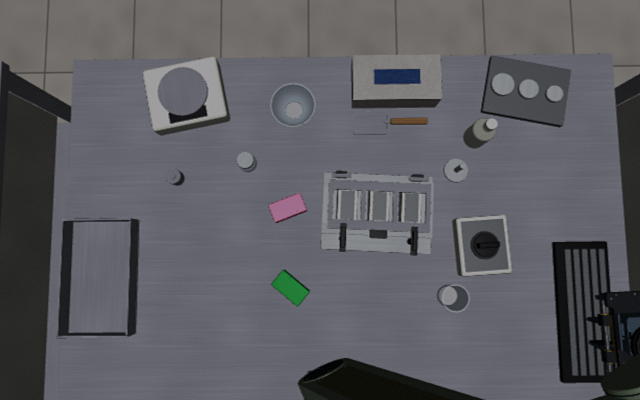

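```bash
python3 -c "
from station import finish_job
print(finish_job())"
```

```text
the job is handed in; nothing more can be done
None
```

The job is done and handed in at about 47 s of the 210 s; `finish_job` gives no verdict.

- **Cassettes:** all three white cassettes are seated, one in each pocket. Each met the pocket floor at the expected height, and the last pictures show them flat and square. The green and pink look-alikes were not touched.
- **Clamp frame:** it is fully down over the cassettes in both camera views. I pulled it over from behind the tab and it sank shut by its own weight.
- **Turnbuttons:** both were turned until the wrist torque rose sharply at the stop (about 0.45 N m against 0.03 N m of friction). The final pictures show both blades across the front bar. A rough rectangle fit on the blades read 1.5 to 2.5 degrees off square. Comparing the blades with the nest edges by eye put them within about 0.6 degrees, and I relied on that and the stop torque.
- **Selector:** I turned it fully anticlockwise to a clear end stop, about 0.9 N m, some 90 degrees from where it started. I then turned it three clicks (90 degrees) clockwise and let it go in the detent. It therefore ended at the angle it started from, which means it had been on the third click.
- **Bystanders:** everything else looks in place in the last top view, and the arm is clear of everything. None of the runs showed a grip slackening or a knocked cassette.

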